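# Build the conical spacer column in a fixed-angle rotor

### The job

The centrifuge rotor on its bench stand gets spacer rings so that conical tubes fit its slanting bores; one bore already has its set of three. For balance, load the bore straight across from it: drop the three loose rings in one at a time, the one with the smallest hole first, then the medium one, then the largest, so that they lie flat on one another at the bottom of the bore as one column. Leave the other things on the bench where they are.

Things in the scene. Friction and masses are not known exactly. Their poses are not given: they have to be found in the camera images.
- rotor: grey metal centrifuge rotor on a black stand, fixed, 202 mm across; dished top, outer lip 99 mm above the bench, hub screw to 81 mm. Four lined bores, 90 degrees apart, run down and outward at 30 degrees from vertical; one holds three white rings. Origin: on the rotor axis at bench level; z up, x towards the empty bore straight across from the loaded one
- bore_target: empty grey liner to load, on the rotor's far side. Origin: centre of its floor, 38 mm above the bench; z: up the bore axis out of the mouth, leaning 30 degrees in to the rotor axis. Bore 43 mm wide; mouth at z 58 mm, its last 6 mm flared to 52; collar 57 mm wide, 12 mm proud of the dish. Seated ring centres: z 8, 24, 40 mm. A ring let go square, 8 mm inside the mouth, slides home
- ring_small: loose flat spacer ring of plain white PTFE, 40 mm outer diameter, 16 mm thick, edges broken 0.8 mm, 12 mm hole through it, about 25 g; it starts lying flat on the bench. Origin: centre of the ring (8 mm above the bench at the start); z is the ring's axis; both faces are alike. It is slippery and slides easily in the bore.
- ring_medium: loose flat spacer ring of plain white PTFE, 40 mm outer diameter, 16 mm thick, edges broken 0.8 mm, 20 mm hole through it, about 25 g; it starts lying flat on the bench. Origin: centre of the ring (8 mm above the bench at the start); z is the ring's axis; both faces are alike. It is slippery and slides easily in the bore.
- ring_large: loose flat spacer ring of plain white PTFE, 40 mm outer diameter, 16 mm thick, edges broken 0.8 mm, 28 mm hole through it, about 25 g; it starts lying flat on the bench. Origin: centre of the ring (8 mm above the bench at the start); z is the ring's axis; both faces are alike. It is slippery and slides easily in the bore.
- tip_box_1: pipette-tip box, 72 x 118 x 69 mm, right of the rings; bystander, to be left where it stands. Origin: centre of its underside
- rod_comb_1: clear-white plastic rod comb, 47 x 92 x 9 mm, near the front edge of the bench; bystander, to be left. Origin: centre of its underside
- cold_block: white tube cold block with holes, 60 x 96 x 34 mm, behind the rings; bystander, to be left. Origin: centre of its underside
Mind the look-alikes: they are no part of the job. Leave any black or red look-alike of the ring_medium alone.

How it is judged (in metres and radians):
On the way, in this order (a step that is already met when the one before it is completed fails the run):
1. the ring with the smallest hole lies flat in the bore, on its floor, let go (z of ring_small in the frame of bore_target between 0.004 and 0.012 m and x of ring_small in the frame of bore_target between -0.004 and 0.004 m and y of ring_small in the frame of bore_target between -0.004 and 0.004 m and angle between the z axis of ring_small and the z axis of bore_target, either way round below 0.12 rad and contact force between ring_small and the fingers below 0.05 N), for 0.2 s.
2. the ring with the medium hole lies flat in the bore, on the first ring, let go (z of ring_medium in the frame of bore_target between 0.02 and 0.028 m and x of ring_medium in the frame of bore_target between -0.004 and 0.004 m and y of ring_medium in the frame of bore_target between -0.004 and 0.004 m and angle between the z axis of ring_medium and the z axis of bore_target, either way round below 0.12 rad and contact force between ring_medium and the fingers below 0.05 N), for 0.2 s.
3. the ring with the largest hole lies flat in the bore, on the second ring, let go (z of ring_large in the frame of bore_target between 0.036 and 0.044 m and x of ring_large in the frame of bore_target between -0.004 and 0.004 m and y of ring_large in the frame of bore_target between -0.004 and 0.004 m and angle between the z axis of ring_large and the z axis of bore_target, either way round below 0.12 rad and contact force between ring_large and the fingers below 0.05 N), for 0.2 s.
At the end, for the whole second after the job is handed in: the three rings lie at rest in the bore across from the loaded one as one column: smallest hole on the floor, medium on it, largest on top; each centre within 4 mm of its place along the bore and 4 mm sideways, each ring square to the bore within 0.12 rad (z of ring_small in the frame of bore_target between 0.004 and 0.012 m and x of ring_small in the frame of bore_target between -0.004 and 0.004 m and y of ring_small in the frame of bore_target between -0.004 and 0.004 m and angle between the z axis of each of ring_small, ring_medium, ring_large and the z axis of bore_target, either way round below 0.12 rad and linear speed of each of ring_small, ring_medium, ring_large below 0.02 m/s and z of ring_medium in the frame of bore_target between 0.02 and 0.028 m and x of ring_medium in the frame of bore_target between -0.004 and 0.004 m and y of ring_medium in the frame of bore_target between -0.004 and 0.004 m and z of ring_large in the frame of bore_target between 0.036 and 0.044 m and x of ring_large in the frame of bore_target between -0.004 and 0.004 m and y of ring_large in the frame of bore_target between -0.004 and 0.004 m); the robot touches nothing.
It fails at once if the tip box is moved more than 30 mm (distance of tip_box_1 from where it was at the start of the episode above 0.03 m).
It fails at once if the rod comb is moved more than 30 mm (distance of rod_comb_1 from where it was at the start of the episode above 0.03 m).
It fails at once if the cold block is moved more than 30 mm (distance of cold_block from where it was at the start of the episode above 0.03 m).
It also fails if it takes over 72 s, if anything falls off the work surface, if the arm or the gripper's body presses on something with over 40 N, if the wrist force passes 120 N, or if a joint passes its speed limit or range.

### The arm

A 6-joint arm with a two-finger parallel gripper is mounted at the origin on a cart in front of the work surface, level with it; the furniture and walls round the work are solid. World frame = base frame: x ahead of the robot, y to its left, z up, the work surface at z = 0. Lengths are in mm, angles in rad, forces in N, time in s.
With the tool pointing down it reaches from about 300 to 775 mm from the base axis. Payload 14.6 kg.
Tool frame: the origin (TCP) lies on the front face of the gripper's body, between the roots of the fingers; the fingertips stand 97 mm ahead of it and the grasp point (between the pads) lies 78 mm ahead of it; z points along the fingers, y is the direction in which the jaws open and shut (so a half turn about z gives the same grasp; the last joint's range is limited). The gripper opens to 94 mm and grips with 3 to 60 N. Pads are 16 mm wide; open, the fingers measure 119 mm over their backs; the gripper's body (75 mm by 177 mm) begins 78 mm behind the grasp point.
Start: joints at [-1.252, 0.3, 1.521, -0, 1.321, -0.067], TCP at [206.958, -509.567, 302.646] pointing down, gripper open.
Joint ranges: [-3.03, 3.03], [-0.79, 2.21], [0.23, 2.52], [-1.04, 4.18], [0, 3.07], [-2.55, 2.55]. Speed limits (rad/s): [2.22, 2.22, 2.57, 3.14, 3.14, 3.14].

### API

Orientations are given as [roll, pitch, yaw] about the fixed x, y, z axes, in that order (R = Rz(yaw) Ry(pitch) Rx(roll)).
In Python, from cell import manip, eyes, finder gives the robot as it stands.
- The arm moves only by the tool drive_tool, never from a script. Its argument "rows" is a list of rows, each an object with "offset": the shift along the tool's x, y, z in mm, a list of three; "spin": the turn about the tool's z in degrees; "jaw": the finger opening in mm, from 0 to 94. In form: [{"offset": [dx, dy, dz], "spin": spin, "jaw": jaw}, ...]. A call has 1 to 20 rows; each row shifts and turns the commanded pose from where the row before left it, along the tool's axes as they then stand; what a row does not reach is not made up. A row lasts 1/10 s, in which the tool goes at most 50 mm and 8.59 degrees, less where a joint would pass 70% of its speed; a pose out of reach is approached as far as the arm can. A call is refused whole if a number of a shift passes 50 or a number of a turn 8.59, either way. A call with a gripper value outside its range is refused whole. The fingers move at their own pace and stop on an object; "force" is the grip in N (left out, the last holds). Time passes only in rows, so rows that do not move let the fingers close. It gives the time, the measured TCP pose, the force and the opening at its end, in the units of the state.
- manip.read_state(): the state, without advancing time (a new reading comes with each control period).
- eyes.camera(name): name is "side" or "top"; returns a dict with "color" (384x512x3 uint8, blue, green, red), "depth" (384x512 float32, mm along the optical axis (not along the pixel's ray), 0 where there is no reading), "vfov" (degrees; the focal length in pixels is half the picture's height over the tangent of half this angle, whatever the lens; pixels are square), "cx", "cy" (the principal point, pixels), "D" ([k1, k2, p1, p2, k3] as OpenCV has them; the pictures are not rectified), "rvec" (rotation vector, rad) and "tvec" (3), from world to camera coordinates, as OpenCV has them. Camera axes: x right, y down, z forward; pixel columns grow to the right and rows downward; lengths in mm; the calibration is good to about 2 mm. A picture is of the moment at which its call begins.
- manip.sign_off(): hands the job in, once; it reports no verdict.
Trained networks look in the newest picture that a camera, given by its name, has taken for a name from the list of things; names that differ only in an ending like _2 or _b are one class to them, and where a whole thing is asked for, a point or a joint stands for the part that bears it (a point fixed in the world has none). Each returns a list of dicts, best first, with "p" (0 to 1); they miss things now and then, are a little off and sometimes report something else, mostly with a low value. They report only what shows in the picture. A call takes as long as a camera call. They do not tell look-alikes from the thing itself.
- finder.find_in(camera, target): "uv" ([column, row] in pixels, amid what is visible of it).
The state is a dict: "clock": time; "joints": joint angles; "qd": joint speeds; "effort": joint torques, N m; "eef_pos": TCP position; "eef_rot": TCP orientation; "wrist_force": force on the tool from outside, world axes, zero at the start; "moment": the same for the moment, N m; "finger_gap": finger opening in mm.
Only numpy, scipy, OpenCV 4.12 (cv2) and the standard library are available. Lean on these libraries where they do the work, as an engineer would, in place of code of your own. Each camera call takes 0.05 s, during which the arm holds its last target. There are 200 camera calls.

## Working session

There is one attempt and no reset: what is moved stays moved. The work goes in short steps, Python scripts to look and compute and a tool call to move; the robot and the scene stay as the last step left them, time stands still between calls to the robot, and variables do not carry over. Pictures are saved under pics/ and viewed, about 8 in all and at most 12, crops included, and the job is handed in when it is done.

Besides the shell and the picture viewer there is one more tool, called by a JSON object that holds its "method" and its "body". drive_tool: Moves the arm, as the interface text tells. Its arguments: {"type":"object","properties":{"rows":{"type":"array","items":{"type":"object","properties":{"offset":{"type":"array","items":{"type":"number"}},"spin":{"type":"number"},"jaw":{"type":"number"}}}},"force":{"type":"number"}},"required":["rows"]}

```bash
mkdir -p pics; cat > h.py <<'E'
import numpy as np, cv2
from cell import manip, eyes, finder
def K(c):
    f=c["color"].shape[0]/2/np.tan(np.radians(c["vfov"])/2)
    return np.array([[f,0,c["cx"]],[0,f,c["cy"]],[0,0,1.]])
def world(c,uv,d):
    uv=np.atleast_2d(np.array(uv,float)); d=np.atleast_1d(d)
    n=cv2.undistortPoints(uv[:,None],K(c),np.array(c["D"],float))[:,0]
    P=np.c_[n*d[:,None],d]
    R=cv2.Rodrigues(np.array(c["rvec"],float))[0]
    return (P-np.array(c["tvec"],float).ravel())@R
def cloud(c):
    v,u=np.nonzero(c["depth"]>0)
    return np.c_[u,v],world(c,np.c_[u,v],c["depth"][v,u])
def onplane(c,uv,z):
    a=world(c,uv,[1.]*len(np.atleast_2d(uv)));o=world(c,[[c["cx"],c["cy"]]],[0.])
    return o+(a-o)*((z-o[:,2:])/(a-o)[:,2:])
def proj(c,P):
    return cv2.projectPoints(np.array(P,float).reshape(-1,3),np.array(c["rvec"],float),np.array(c["tvec"],float),K(c),np.array(c["D"],float))[0][:,0]
E
python3 - <<'E'
from h import *
import pickle
print(manip.read_state())
for n in("top","side"):
    c=eyes.camera(n); pickle.dump(c,open(n+".pkl","wb"))
    cv2.imwrite(f"pics/{n}0.png",cv2.resize(c["color"],(800,600)))
    print(n,c["vfov"],c["D"],world(c,[[c["cx"],c["cy"]]],[0.]))
    for t in["rotor","bore_target","ring_small","ring_medium","ring_large","tip_box_1","cold_block","rod_comb_1"]:
        r=finder.find_in(n,t)
        for q in r[:5]:
            u,v=np.round(q["uv"]).astype(int); d=c["depth"][v,u]
            print(t,np.round(q["uv"]),round(q["p"],2),np.round(world(c,[q["uv"]],[d])[0]) if d>0 else None)
E
```

```text
{'clock': 0.0, 'joints': array([-1.25159449e+00,  3.00495663e-01,  1.52160046e+00, -2.31621059e-05,
        1.32070597e+00, -6.65950583e-02]), 'qd': array([-4.88934631e-04, -1.81586359e-04,  1.16959000e-03, -6.44319931e-04,
        6.88536815e-04,  8.48443674e-05]), 'effort': array([-3.66439044e-04, -5.31805944e+01, -3.52734554e+01,  7.08100456e-02,
        2.43931543e-02, -7.52186452e-05]), 'eef_pos': array([ 206.91069837, -509.42718764,  302.06459258]), 'eef_rot': array([-3.14038440e+00, -5.80984226e-05,  3.85802607e-01]), 'wrist_force': array([-0.37993882, -0.23074105,  0.23974526]), 'moment': array([ 0.00061042, -0.0587021 ,  0.02492544]), 'finger_gap': 93.9067426721921}
top 57.31709308466933 [0.00893975 0.         0.         0.         0.        ] [[ 347.30619257 -158.90784586  985.74263481]]
rotor [149. 168.] 0.82 [575. 163.  73.]
bore_target [150. 144.] 0.65 [646. 167.  56.]
bore_target [292. 250.] 0.53 [ 346. -217.    4.]
bore_target [405. 193.] 0.46 [ 488. -523.   44.]
ring_small [323. 197.] 0.59 [ 492. -310.    1.]
ring_medium [324. 232.] 0.69 [ 394. -307.   -3.]
ring_mediu
[... 211 characters left out ...]
3 0.         0.         0.         0.        ] [[ 492.32854128 -994.05951511  577.69381482]]
rotor [267. 142.] 0.58 [569.  76. 101.]
rotor [186. 220.] 0.53 [ 340. -209.    9.]
bore_target [281. 135.] 0.61 [624. 175.  80.]
ring_small [238. 243.] 0.55 [ 478. -319.   18.]
ring_medium [200. 241.] 0.74 [ 384. -292.    6.]
ring_medium [268. 220.] 0.49 [ 554. -220.   10.]
ring_medium [237. 223.] 0.48 [ 474. -236.   17.]
tip_box_1 [238. 312.] 0.88 [ 478. -540.   42.]
cold_block [306. 228.] 0.59 [ 643. -280.   30.]
cold_block [240. 244.] 0.34 [ 482. -322.   17.]
cold_block [268. 143.] 0.26 [573.  78.  96.]
cold_block [240. 202.] 0.19 [ 482. -137.   16.]
rod_comb_1 [187. 220.] 0.64 [ 343. -207.    6.]
```

View pics/top0.png

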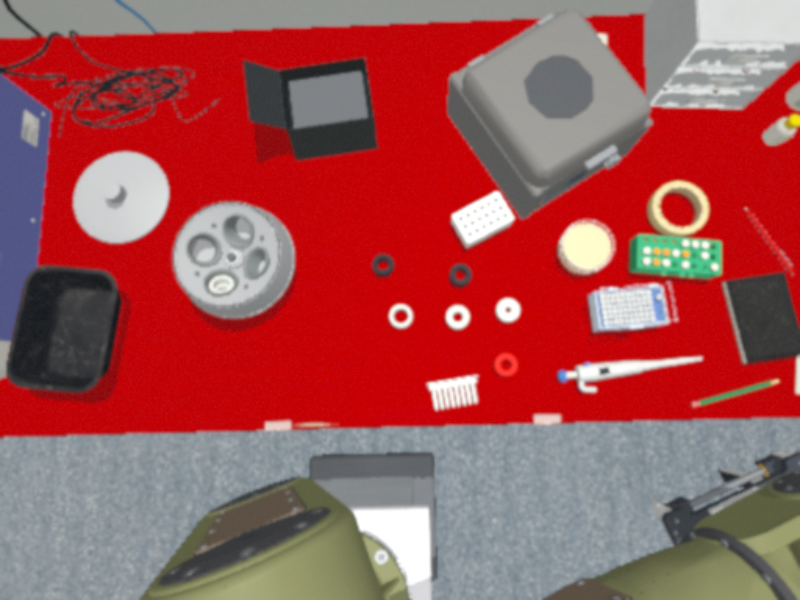

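View pics/side0.png

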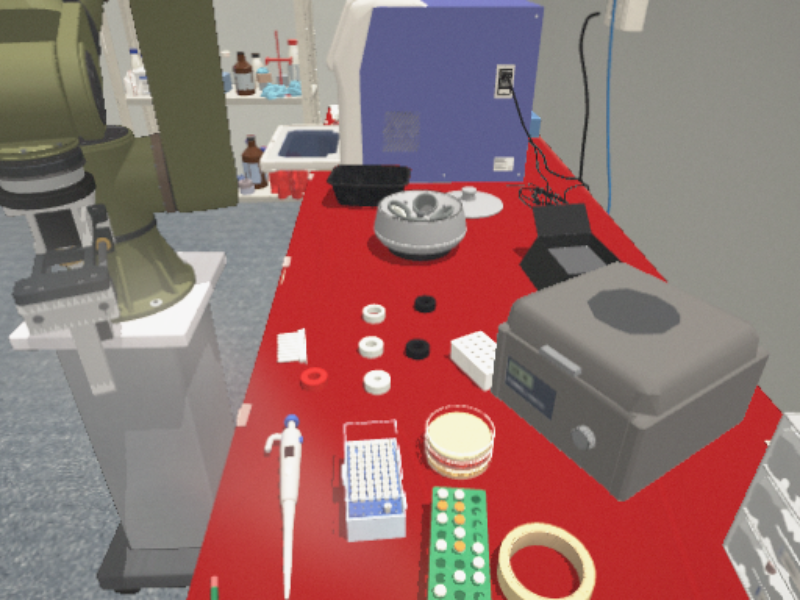

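```bash
python3 - <<'E'
from h import *
import pickle
c=pickle.load(open("top.pkl","rb")); im=c["color"]
a=cv2.resize(im[180:225,235:345],(800,327),interpolation=cv2.INTER_CUBIC)
b=cv2.resize(im[120:210,105:195],(560,560),interpolation=cv2.INTER_CUBIC)
out=np.zeros((600,800,3),np.uint8); out[:200,:489]=cv2.resize(a,(489,200)); out[200:,:400]=cv2.resize(b,(400,400))
# white ring segmentation
m=(im.min(2)>120).astype(np.uint8); 
for (u,v) in[(256,202),(293,203),(325,198)]:
    s=np.zeros_like(m); s[v-13:v+14,u-13:u+14]=m[v-13:v+14,u-13:u+14]
    cs,hi=cv2.findContours(s,cv2.RETR_CCOMP,cv2.CHAIN_APPROX_NONE)
    for k,h in zip(cs,hi[0]):
        if len(k)<8: continue
        P=onplane(c,k[:,0].astype(float),16.)
        (x,y),r=cv2.minEnclosingCircle(P[:,:2].astype(np.float32)); 
        M=P[:,:2].mean(0); print((u,v),"hole" if h[3]>=0 else "outer",len(k),np.round(M,1),"rad",round(float(np.linalg.norm(P[:,:2]-M,axis=1).mean()),1),round(r,1))
# rotor from both clouds
for n in("top","side"):
    c2=pickle.load(open(n+".pkl","rb")); uv,P=cloud(c2)
    s=(abs(P[:,0]-570)<150)&(abs(P[:,1]-150)<150)
    t=P[s&(P[:,2]>15)]; print(n,"rotor zmax",np.percentile(t[:,2],[50,90,99,99.9]).round(1))
    l=t[(t[:,2]>92)&(t[:,2]<106)]
    A=np.c_[2*l[:,:2],np.ones(len(l))]; w=np.ones(len(l))
    so=np.linalg.lstsq(A,(l[:,:2]**2).sum(1),rcond=None)[0]; print("lip",len(l),so[:2],np.sqrt(so[2]+so[0]**2+so[1]**2))
    f=P[(abs(P[:,0]-440)<60)&(abs(P[:,1]+120)<60)]; print("bench z",np.median(f[:,2]), "ring top z",)
    np.save(n+"_rot.npy",t)
b2=c["depth"][120:210,105:195].copy(); uu,vv=np.meshgrid(np.arange(105,195),np.arange(120,210))
Z=world(c,np.c_[uu.ravel(),vv.ravel()],b2.ravel())[:,2].reshape(90,90)
d=np.clip(Z/110*255,0,255).astype(np.uint8); out[200:,400:]=cv2.resize(cv2.applyColorMap(d,cv2.COLORMAP_JET),(400,400),interpolation=cv2.INTER_NEAREST)
cv2.imwrite("pics/z1.png",out)
E
```

```text
(256, 202) outer 44 [ 480.7 -121. ] rad 21.4 22.8
(256, 202) hole 24 [ 480.3 -121. ] rad 12.1 13.3
(293, 203) outer 44 [ 475.8 -222.2] rad 21.4 22.2
(293, 203) hole 16 [ 475.8 -222.2] rad 7.6 8.2
(325, 198) outer 44 [ 485.8 -312.3] rad 21.4 22.7
top rotor zmax [ 85.4  98.6 102.2 103.5]
lip 1504 [583.01807299 163.2801793 ] 82.03677538718591
bench z 0.5221846498670821 ring top z
side rotor zmax [ 81.6  99.3 102.7 104.2]
lip 602 [581.5656971  161.85877306] 82.54545586020389
bench z 1.9114387526948284 ring top z
```

View pics/z1.png

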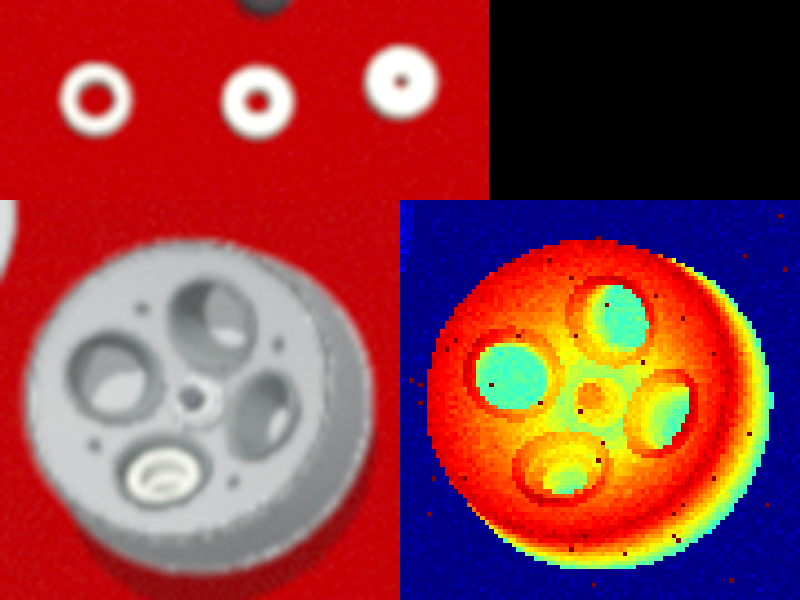

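```bash
cat > fit.py <<'E'
from h import *
import pickle
from scipy.optimize import differential_evolution
T=np.load("top_rot.npy"); S=np.load("side_rot.npy")
def frame(p,k):
    cx,cy,yaw,R=p[:4]; a=yaw+k*np.pi/2
    e=np.array([np.cos(a),np.sin(a),0]); M=np.array([cx,cy,0])+R*e; M[2]=38+58*np.cos(np.pi/6)
    z=-.5*e+np.array([0,0,np.cos(np.pi/6)]); y=np.cross([0,0,1],e); x=np.cross(y,z)
    return M,x,y,z
def cost(p,C):
    s=0
    for k in(0,1,3):
        M,x,y,z=frame(p,k); d=C-M; r=np.hypot(d@x,d@y); h=d@z
        s+=np.sum((r<23)&(h<-6)&(h>-70))-2*np.sum((r<24)&(abs(h)<4))+2*np.sum((r>26)&(r<29)&(abs(h)<2.5))-np.sum((r>26.5)&(r<30)&(h<-18))-np.sum((r>31)&(r<37)&(h>-5)&(h<3))*.5
    return -float(s)
if __name__=="__main__":
    for n,C in(("top",T),("side",S)):
        r=differential_evolution(cost,[(565,595),(145,175),(-.5,.6),(35,70)],args=(C,),seed=1,maxiter=60,popsize=20,tol=1e-6)
        print(n,r.x.round(3),r.fun); p=r.x
        c=pickle.load(open(n+".pkl","rb")); im=cv2.resize(c["color"],None,fx=6,fy=6,interpolation=cv2.INTER_CUBIC)
        t=np.linspace(0,2*np.pi,60)
        for k in range(4):
            M,x,y,z=frame(p,k); print(k,M.round(1))
            for rr in(26,28.5):
                q=proj(c,M+rr*(np.cos(t)[:,None]*x+np.sin(t)[:,None]*y))*6+3
                cv2.polylines(im,[q.astype(int)],True,(0,255,0) if k==0 else (255,0,0),1)
        q=proj(c,np.c_[p[0]+101*np.cos(t),p[1]+101*np.sin(t),0*t+99])*6+3; cv2.polylines(im,[q.astype(int)],True,(0,0,255),1)
        u,v=(q.mean(0)).astype(int); cr=im[max(0,v-300):v+300,max(0,u-400):u+400]
        cv2.imwrite(f"pics/fit_{n}.png",cr)
    a=cv2.imread("pics/fit_top.png")[:,90:690]; b=cv2.imread("pics/fit_side.png")
    cv2.imwrite("pics/fit.png",np.hstack([cv2.resize(a,(400,400)),cv2.resize(b,(533,400))[:,66:466]]))
E
python3 fit.py
```

```text
top [ 5.85825e+02  1.74271e+02 -3.03000e-01  3.52620e+01] -697.5
0 [619.5 163.8  88.2]
1 [596.3 207.9  88.2]
2 [552.2 184.8  88.2]
3 [575.3 140.6  88.2]
side [5.69121e+02 1.45002e+02 2.54000e-01 4.93110e+01] -280.0
0 [616.8 157.4  88.2]
1 [556.7 192.7  88.2]
2 [521.4 132.6  88.2]
3 [581.5  97.3  88.2]
```

View pics/fit.png

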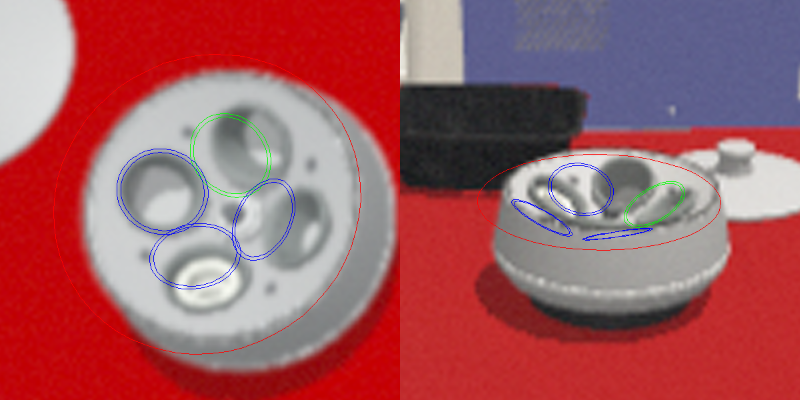

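```bash
python3 - <<'E'
from h import *
import pickle
c=pickle.load(open("top.pkl","rb"))
q=np.array([[212,325],[114,377],[163,471],[262,416],[193,398]],float)
px=np.c_[105+q[:,0]/4.444-.5,120+(q[:,1]-200)/4.444-.5]
P=onplane(c,px[:4],88.2)[:,:2]; print(P.round(1), "hub",onplane(c,px[4:],81).round(1))
C=P.mean(0); 
print("C",C.round(1),"mid",((P[0]+P[2])/2).round(1),((P[1]+P[3])/2).round(1),"R",np.linalg.norm(P-C,axis=1).round(1),"yaw",np.degrees([np.arctan2(*(P[k]-C)[::-1])-k*np.pi/2 for k in range(4)]).round(1)%360)
from fit import frame
d=(P-C); ang=np.angle(sum(complex(*d[k])*(-1j)**k for k in range(4))); R=np.linalg.norm(d,axis=1).mean()
p=[*C,ang,R]; np.save("p.npy",p); print(p)
t=np.linspace(0,2*np.pi,60); crops=[]
for n in("top","side"):
    c=pickle.load(open(n+".pkl","rb")); im=cv2.resize(c["color"],None,fx=6,fy=6,interpolation=cv2.INTER_CUBIC)
    for k in range(4):
        M,x,y,z=frame(p,k)
        for rr in(26,28.5):
            w=proj(c,M+rr*(np.cos(t)[:,None]*x+np.sin(t)[:,None]*y))*6+3
            cv2.polylines(im,[w.astype(int)],True,(0,255,0) if k==0 else (255,0,0),1)
    w=proj(c,np.c_[p[0]+101*np.cos(t),p[1]+101*np.sin(t),0*t+60])*6+3; cv2.polylines(im,[w.astype(int)],True,(0,255,255),1)
    u,v=w.mean(0).astype(int); crops.append(im[v-290:v+250,u-290:u+290] if n=="top" else cv2.resize(im[v-190:v+190,u-220:u+220],(580,540)))
cv2.imwrite("pics/fit2.png",cv2.resize(np.hstack(crops),(800,372)))
E
```

```text
[[625.  149.8]
 [594.8 207.8]
 [536.5 176.5]
 [568.  118.4]] hub [[582.2 162.5  81. ]]
C [581.1 163.1] mid [580.8 163.1] [581.4 163.1] R [45.9 46.7 46.5 46.6] yaw [343.2 343.  343.4 343.7]
[np.float64(581.0785979360637), np.float64(163.1313277133969), np.float64(-0.29176876862603185), np.float64(46.441400160310884)]
```

View pics/fit2.png

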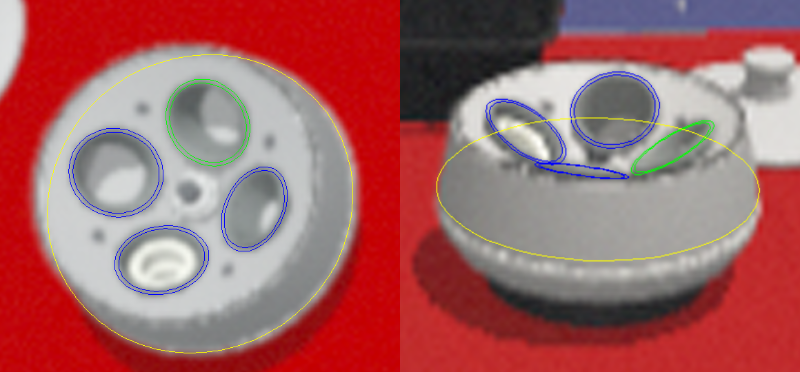

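{"method": "drive_tool", "body": {"rows": [{"spin":7.76},{"spin":7.76},{"spin":7.76},{"spin":7.76},{"spin":7.76},{"offset":[25.8,-33.6,0]},{"offset":[25.8,-33.6,0]},{"offset":[25.8,-33.6,0]},{"offset":[25.8,-33.6,0]},{"offset":[25.8,-33.6,0]},{"offset":[25.8,-33.6,0]},{"offset":[25.8,-33.6,0]},{"offset":[25.8,-33.6,0]},{"offset":[0,0,0],"jaw":94}], "force": 10}}

```text
validation failed for argument at $.ro...
```

{"method": "drive_tool", "body": {"rows": [{"offset":[0,0,0],"spin":7.76,"jaw":94},{"offset":[0,0,0],"spin":7.76,"jaw":94},{"offset":[0,0,0],"spin":7.76,"jaw":94},{"offset":[0,0,0],"spin":7.76,"jaw":94},{"offset":[0,0,0],"spin":7.76,"jaw":94},{"offset":[25.8,-33.6,0],"spin":0,"jaw":94},{"offset":[25.8,-33.6,0],"spin":0,"jaw":94},{"offset":[25.8,-33.6,0],"spin":0,"jaw":94},{"offset":[25.8,-33.6,0],"spin":0,"jaw":94},{"offset":[25.8,-33.6,0],"spin":0,"jaw":94},{"offset":[25.8,-33.6,0],"spin":0,"jaw":94},{"offset":[25.8,-33.6,0],"spin":0,"jaw":94},{"offset":[25.8,-33.6,0],"spin":0,"jaw":94},{"offset":[0,0,0],"spin":0,"jaw":94}], "force": 10}}

```text
clock: 2.3
eef_pos: [484.7, -308.6, 302.4]
eef_rot: [-3.141, -0.0, -0.287]
wrist_force: [-0.3, -0.1, -0.3]
finger_gap: 93.7
```

{"method": "drive_tool", "body": {"rows": [{"offset":[-1.8,3.3,45],"spin":0.2,"jaw":94},{"offset":[0,0,45],"spin":0,"jaw":94},{"offset":[0,0,45],"spin":0,"jaw":94},{"offset":[0,0,45],"spin":0,"jaw":94},{"offset":[0,0,14.4],"spin":0,"jaw":70},{"offset":[0,0,0],"spin":0,"jaw":30},{"offset":[0,0,0],"spin":0,"jaw":30},{"offset":[0,0,0],"spin":0,"jaw":30},{"offset":[0,0,0],"spin":0,"jaw":30},{"offset":[0,0,0],"spin":0,"jaw":30},{"offset":[0,0,0],"spin":0,"jaw":30}], "force": 10}}

```text
clock: 3.4
eef_pos: [479.3, -314.1, 108.8]
eef_rot: [3.141, -0.001, -0.295]
wrist_force: [-0.2, 0.2, 0.5]
finger_gap: 41.6
```

{"method": "drive_tool", "body": {"rows": [{"offset":[0,0,0],"spin":0,"jaw":50},{"offset":[2.0,0,0.6],"spin":0,"jaw":50},{"offset":[0,0,0],"spin":0,"jaw":30},{"offset":[0,0,0],"spin":0,"jaw":30},{"offset":[0,0,0],"spin":0,"jaw":30},{"offset":[0,0,0],"spin":0,"jaw":30},{"offset":[0,0,0],"spin":0,"jaw":30},{"offset":[0,0,0],"spin":0,"jaw":30}], "force": 10}}

```text
clock: 4.2
eef_pos: [481.1, -314.6, 107.6]
eef_rot: [3.142, 0.0, -0.295]
wrist_force: [-0.1, 1.1, -0.7]
finger_gap: 38.6
```

{"method": "drive_tool", "body": {"rows": [{"offset":[0,0,-20],"spin":0,"jaw":30},{"offset":[0,0,-40],"spin":0,"jaw":30},{"offset":[0,0,-40],"spin":0,"jaw":30},{"offset":[0,0,-32],"spin":0,"jaw":30},{"offset":[0,-20,0],"spin":0,"jaw":30},{"offset":[0.7,-42,0],"spin":0,"jaw":30},{"offset":[0.7,-42,0],"spin":0,"jaw":30},{"offset":[0.7,-42,0],"spin":0,"jaw":30},{"offset":[0.7,-42,0],"spin":0,"jaw":30},{"offset":[0.7,-42,0],"spin":0,"jaw":30},{"offset":[0.7,-42,0],"spin":0,"jaw":30},{"offset":[0.7,-42,0],"spin":0,"jaw":30},{"offset":[0.7,-42,0],"spin":0,"jaw":30},{"offset":[0.7,-42,0],"spin":0,"jaw":30},{"offset":[0.6,-42,0],"spin":0,"jaw":30},{"offset":[0,-25,0],"spin":0,"jaw":30},{"offset":[0,-21,0],"spin":0,"jaw":30},{"offset":[0,0,0],"spin":0,"jaw":30},{"offset":[0,0,0],"spin":0,"jaw":30},{"offset":[0,0,0],"spin":0,"jaw":30}], "force": 10}}

```text
clock: 6.2
eef_pos: [628.8, 147.5, 239.6]
eef_rot: [3.141, 0.0, -0.296]
wrist_force: [-0.2, -0.8, -0.3]
finger_gap: 38.9
```

```bash
cat > look.py <<'E'
from h import *
import sys
def grab(name):
    p=np.load("p.npy"); c=eyes.camera("side"); im=c["color"]
    u,v=proj(c,[p[0]+20,p[1],130])[0].astype(int)
    cr=im[v-45:v+45,u-50:u+50]
    cv2.imwrite(f"pics/{name}.png",cv2.resize(cr,(660,594),interpolation=cv2.INTER_CUBIC))
    s=manip.read_state(); P=s["eef_pos"]; y=s["eef_rot"][2]
    print("crop origin",u-50,v-45,"x6.6"); print(P.round(2),round(y,4),"gap",round(s["finger_gap"],2),"F",s["wrist_force"].round(1),"t",s["clock"])
    print("A,B",round(.9578*P[0]-.2874*P[1],2),round(-.2874*P[0]-.9578*P[1],2))
    m=(im.min(2)>150)
    return c
if __name__=="__main__": grab(sys.argv[1])
E
python3 look.py s1
```

```text
crop origin 224 77 x6.6
[628.89 147.42 239.76] -0.2959 gap 39.05 F [-0.5  0.  -0.2] t 6.25
A,B 559.99 -321.94
```

View pics/s1.png

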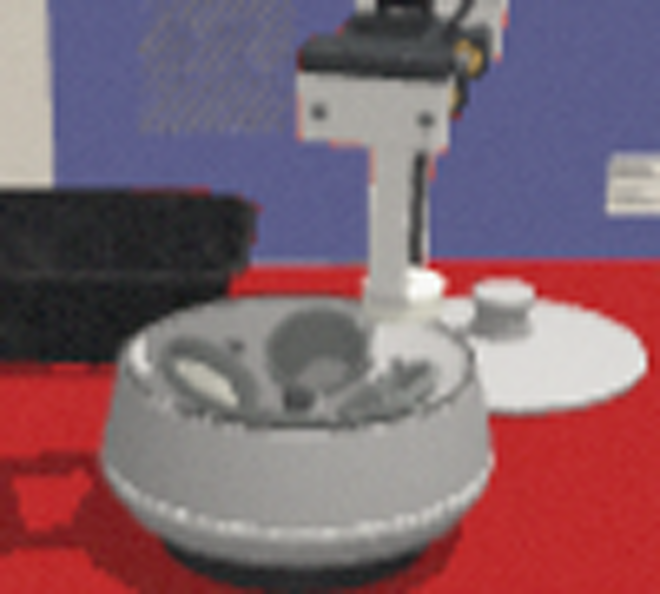

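{"method": "drive_tool", "body": {"rows": [{"offset":[-1.5,-1.3,14],"spin":0,"jaw":30},{"offset":[0,0,14],"spin":0,"jaw":30},{"offset":[0,0,0],"spin":0,"jaw":30},{"offset":[0,0,1.5],"spin":0,"jaw":30},{"offset":[0,0,1.5],"spin":0,"jaw":30},{"offset":[0,0,1.5],"spin":0,"jaw":30},{"offset":[0,0,1.5],"spin":0,"jaw":30},{"offset":[0,0,1.5],"spin":0,"jaw":30},{"offset":[0,0,1.2],"spin":0,"jaw":30},{"offset":[0,0,0],"spin":0,"jaw":30},{"offset":[0,0,0],"spin":0,"jaw":30}], "force": 10}}

```text
clock: 7.35
eef_pos: [627.9, 150.1, 202.9]
eef_rot: [3.142, 0.0, -0.295]
wrist_force: [0.0, -0.2, 0.3]
finger_gap: 38.7
```

```bash
python3 look.py s2
```

```text
crop origin 224 77 x6.6
[627.91 150.07 202.92] -0.2948 gap 38.8 F [-0.7  0.5  0.6] t 7.4
A,B 558.28 -324.2
```

View pics/s2.png

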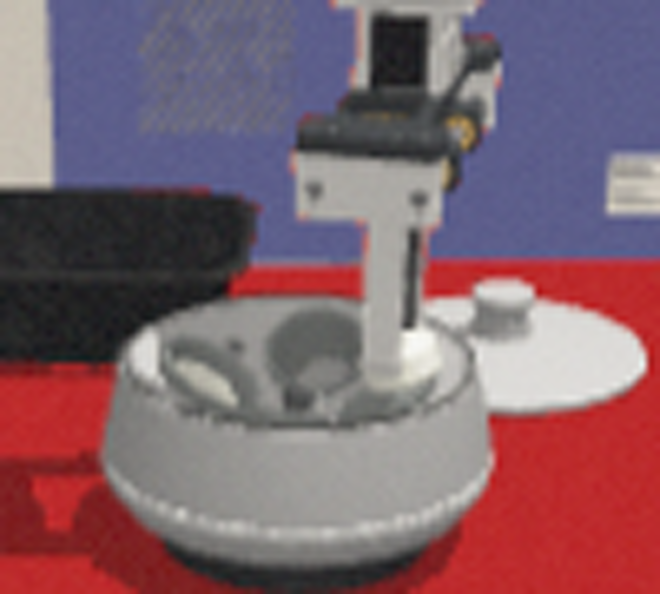

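{"method": "drive_tool", "body": {"rows": [{"offset":[0,0,-20],"spin":0,"jaw":30},{"offset":[0,0,-30],"spin":0,"jaw":30},{"offset":[0,0,-20],"spin":0,"jaw":30},{"offset":[0,0,0],"spin":0,"jaw":30}], "force": 10}}

```text
clock: 7.8
eef_pos: [628.5, 150.2, 276.0]
eef_rot: [-3.139, -0.004, -0.295]
wrist_force: [0.2, -0.2, 0.2]
finger_gap: 38.4
```

```bash
cat > tilt.py <<'E'
from h import *
import sys
def view(name,lo=150):
    c=eyes.camera("side"); s=manip.read_state(); P=s["eef_pos"]; yaw=s["eef_rot"][2]
    e=np.array([np.cos(yaw),np.sin(yaw),0]); t=np.array([-np.sin(yaw),np.cos(yaw),0]); k=np.array([0,0,1.])
    F=8; c0=proj(c,P-97*k)[0].astype(int); u0,v0=c0-[16,13]
    im=cv2.resize(c["color"][v0:v0+30,u0:u0+36],None,fx=F,fy=F,interpolation=cv2.INTER_CUBIC)
    g=np.linspace(0,2*np.pi,60)
    def hull(a,th,up):
        n=-np.sin(th)*e+np.cos(th)*k; x=np.cos(th)*e+np.sin(th)*k
        C=P-97*k+a*e+2.5*k-n*up
        Q=np.vstack([C+20*(np.cos(g)[:,None]*x+np.sin(g)[:,None]*t)+h*n for h in(-8,8)])
        return cv2.convexHull((((proj(c,Q)-[u0,v0])+.5)*F).astype(np.float32)).astype(int)
    W=(im.min(2)>lo).astype(np.uint8)
    # finger: near finger box
    box=np.array([P-97*k-tt*t+a*e+z*k for tt in(19,32) for a in(-8,8) for z in(0,60)])
    fm=np.zeros_like(W); cv2.fillConvexPoly(fm,cv2.convexHull((((proj(c,box)-[u0,v0])+.5)*F).astype(np.float32)).astype(int),1)
    best=[]
    for a in np.arange(-2,10.1,1):
        for th in np.radians(np.arange(-10,61,4)):
            for up in(3,5,7):
                m=np.zeros_like(W); cv2.fillConvexPoly(m,hull(a,th,up),1)
                v=fm==0; best.append(((m&W)[v].sum()/((m|W)[v].sum()),a,round(np.degrees(th)),up))
    best.sort(reverse=True); print(best[:6])
    sc=im.copy(); b=best[0]; cv2.polylines(sc,[hull(b[1],np.radians(b[2]),b[3])],True,(0,255,0),1)
    cv2.imwrite(f"pics/{name}.png",np.hstack([im,sc,cv2.cvtColor(W*180+fm*60,cv2.COLOR_GRAY2BGR)])[:, :])
    print(P.round(1),round(yaw,4),"A,B",round(.9578*P[0]-.2874*P[1],2),round(-.2874*P[0]-.9578*P[1],2),"gap",s["finger_gap"],s["clock"])
if __name__=="__main__": view(sys.argv[1],int(sys.argv[2]) if len(sys.argv)>2 else 150)
E
python3 tilt.py t1
```

```text
[(np.float64(0.2933066722795201), np.float64(4.0), 30, 3), (np.float64(0.29033942558746734), np.float64(4.0), 26, 3), (np.float64(0.29015215553677093), np.float64(4.0), 34, 3), (np.float64(0.289826457445703), np.float64(5.0), 30, 3), (np.float64(0.28965732736173316), np.float64(5.0), 34, 3), (np.float64(0.28842905405405406), np.float64(3.0), 30, 3)]
[628.1 150.1 273.7] -0.2949 A,B 558.44 -324.28 gap 38.577419260589465 7.85
```

View pics/t1.png

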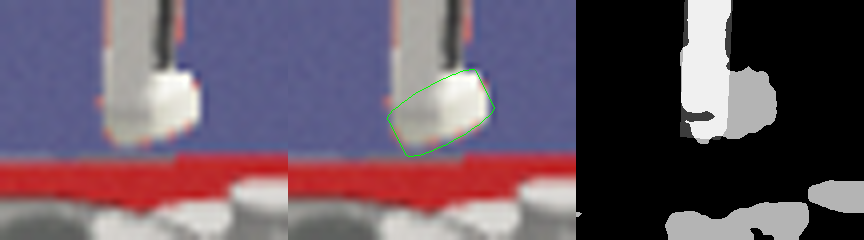

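```bash
sed -i 's/for up in(3,5,7)/for up in(-3,-1,1,3,5)/; s/F=8; c0/F=8; c0/' tilt.py
sed -i 's|^    # finger|    W[int((proj(c,P-116*k)[0][1]-v0)*F):]=0\n    # finger|' tilt.py
for l in 130 150 170; do python3 tilt.py t2_$l $l; done
```

```text
[(np.float64(0.7658767772511849), np.float64(5.0), 18, 1), (np.float64(0.7598950882212685), np.float64(4.0), 18, 1), (np.float64(0.7570380884788266), np.float64(4.0), 14, 1), (np.float64(0.7515662650602409), np.float64(5.0), 10, -1), (np.float64(0.7473218444340941), np.float64(5.0), 14, 1), (np.float64(0.7460128540823613), np.float64(4.0), 22, 1)]
[627.8 150.  272.2] -0.2949 A,B 558.17 -324.12 gap 38.94479678443498 7.9
[(np.float64(0.7953451043338684), np.float64(4.0), 18, 1), (np.float64(0.7925630810092962), np.float64(4.0), 14, 1), (np.float64(0.7898340795364762), np.float64(5.0), 18, 1), (np.float64(0.7831421712456655), np.float64(3.0), 14, 1), (np.float64(0.7762474012474012), np.float64(5.0), 14, 1), (np.float64(0.7742019884877027), np.float64(4.0), 10, 1)]
[627.6 150.  271.5] -0.2949 A,B 558.02 -324.06 gap 38.8075878504887 7.95
[(np.float64(0.7458481613285883), np.float64(3.0), 2, -1), (np.float64(0.7416028285209193), np.float64(4.0), 6, -1), (np.float64(0.7390919811320755), np.float64(3.0), 6, -1), (np.float64(0.7374415887850467), np.float64(5.0), 6, -1), (np.float64(0.7355853232382061), np.float64(4.0), 2, -1), (np.float64(0.7319011183048852), np.float64(4.0), 10, -1)]
[627.6 150.  271.3] -0.2949 A,B 558.01 -324.04 gap 38.81289216638171 8.0
```

{"method": "drive_tool", "body": {"rows": [{"offset":[0,0,30],"spin":0,"jaw":30},{"offset":[0,0,30],"spin":0,"jaw":30},{"offset":[0,0,0],"spin":0,"jaw":30},{"offset":[0,0,0],"spin":0,"jaw":30},{"offset":[0,0,2],"spin":0,"jaw":30},{"offset":[0,0,2],"spin":0,"jaw":30},{"offset":[0,0,2],"spin":0,"jaw":30},{"offset":[0,0,2],"spin":0,"jaw":30},{"offset":[0,0,2],"spin":0,"jaw":30},{"offset":[0,0,1],"spin":0,"jaw":30},{"offset":[0,0,0],"spin":0,"jaw":30},{"offset":[0,0,0],"spin":0,"jaw":30},{"offset":[0,0,0],"spin":0,"jaw":30},{"offset":[0,0,-20],"spin":0,"jaw":30},{"offset":[0,0,-30],"spin":0,"jaw":30},{"offset":[0,0,-20],"spin":0,"jaw":30},{"offset":[0,0,0],"spin":0,"jaw":30},{"offset":[0,0,0],"spin":0,"jaw":30},{"offset":[0,0,0],"spin":0,"jaw":30}], "force": 10}}

```text
clock: 9.9
eef_pos: [627.6, 150.0, 270.3]
eef_rot: [3.141, 0.002, -0.295]
wrist_force: [-0.2, 0.8, -0.7]
finger_gap: 38.8
```

```bash
for l in 140 150; do python3 tilt.py t3_$l $l; done
```

```text
[(np.float64(0.7894082545997017), np.float64(4.0), 18, 1), (np.float64(0.7830165391261417), np.float64(4.0), 14, 1), (np.float64(0.7823179791976226), np.float64(3.0), 14, 1), (np.float64(0.7755406413124534), np.float64(3.0), 18, 1), (np.float64(0.7725954567423876), np.float64(3.0), 22, 3), (np.float64(0.7662527392257122), np.float64(2.0), 22, 3)]
[627.6 150.  270.4] -0.2949 A,B 558.03 -324.09 gap 38.95284268236118 9.95
[(np.float64(0.8153310104529616), np.float64(4.0), 18, 1), (np.float64(0.8108829021072286), np.float64(3.0), 14, 1), (np.float64(0.8086910439851617), np.float64(4.0), 14, 1), (np.float64(0.8069373487496639), np.float64(3.0), 18, 1), (np.float64(0.8044055201698513), np.float64(3.0), 10, 1), (np.float64(0.7953769372209089), np.float64(2.0), 22, 3)]
[627.7 150.  270.6] -0.2949 A,B 558.09 -324.1 gap 39.094178347080174 10.0
```

View pics/t3_150.png

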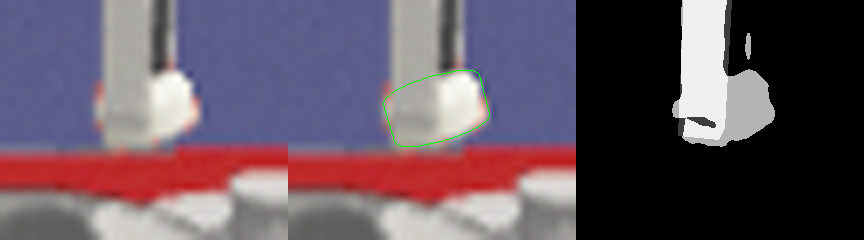

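{"method": "drive_tool", "body": {"rows": [{"offset":[-8,0.9,20],"spin":0,"jaw":30},{"offset":[-8,0,25],"spin":0,"jaw":30},{"offset":[0,0,25],"spin":0,"jaw":30},{"offset":[0,0,0],"spin":0,"jaw":30},{"offset":[0,0,0],"spin":0,"jaw":30},{"offset":[0,0,0],"spin":0,"jaw":30},{"offset":[1,0,1.73],"spin":0,"jaw":30},{"offset":[1,0,1.73],"spin":0,"jaw":30},{"offset":[1,0,1.73],"spin":0,"jaw":30},{"offset":[1,0,1.73],"spin":0,"jaw":30},{"offset":[1,0,1.73],"spin":0,"jaw":30},{"offset":[0,0,0],"spin":0,"jaw":30},{"offset":[0,0,0],"spin":0,"jaw":30}], "force": 10}}

```text
clock: 11.3
eef_pos: [617.1, 152.4, 193.3]
eef_rot: [3.142, 0.0, -0.295]
wrist_force: [-0.1, -0.1, -1.3]
finger_gap: 39.0
```

{"method": "drive_tool", "body": {"rows": [{"offset":[1,0,1.73],"spin":0,"jaw":30},{"offset":[1,0,1.73],"spin":0,"jaw":30},{"offset":[0,0,0],"spin":0,"jaw":30},{"offset":[0,0,0],"spin":0,"jaw":30},{"offset":[0,0,0],"spin":0,"jaw":30}], "force": 10}}

```text
clock: 11.8
eef_pos: [619.0, 151.8, 189.9]
eef_rot: [-3.142, -0.0, -0.295]
wrist_force: [0.6, -0.2, -0.2]
finger_gap: 38.7
```

{"method": "drive_tool", "body": {"rows": [{"offset":[0.3,0,1.5],"spin":0,"jaw":30},{"offset":[0,0,1.4],"spin":0,"jaw":30},{"offset":[0,0,0],"spin":0,"jaw":30},{"offset":[0,0,0],"spin":0,"jaw":30},{"offset":[0,0,0],"spin":0,"jaw":30}], "force": 10}}

```text
clock: 12.3
eef_pos: [619.3, 152.0, 187.0]
eef_rot: [-3.141, -0.0, -0.295]
wrist_force: [0.2, 5.2, 1.8]
finger_gap: 38.9
```

```bash
cat > d.py <<'E'
from h import *
from fit import frame
import sys
p=np.load("p.npy"); M,x,y,z=frame(p,0)
im=[]
for n in("top","side"):
    c=eyes.camera(n); u,v=proj(c,M)[0].astype(int); r=16 if n=="top" else 20
    im.append(cv2.resize(c["color"][v-r:v+r,u-r:u+r],(400,400),interpolation=cv2.INTER_CUBIC))
    uv,P=cloud(c); d=P-M; rr=np.hypot(d@x,d@y); h=d@z+58
    s=(rr<17)&(h<62); print(n,"h in bore: n",s.sum(),np.percentile(h[s],[5,25,50,75,95]).round(1) if s.any() else "")
    w=c["color"][uv[:,1],uv[:,0]].min(1); q=s&(w>170); print("  white",q.sum(),np.percentile(h[q],[5,50,95]).round(1) if q.any() else "")
    if q.sum()>20:
        A=np.c_[(d@x)[q],(d@y)[q],np.ones(q.sum())]; k=np.abs(h[q]-np.median(h[q]))<5; g=np.linalg.lstsq(A[k],h[q][k],rcond=None)[0]; print("  plane slopes",g.round(3),"centre xy",(d@x)[q].mean().round(1),(d@y)[q].mean().round(1))
cv2.imwrite(f"pics/{sys.argv[1]}.png",np.hstack(im))
s=manip.read_state(); P=s["eef_pos"]; print(P.round(1),"A,B",round(.9578*P[0]-.2874*P[1],2),round(-.2874*P[0]-.9578*P[1],2),"F",s["wrist_force"].round(1),s["finger_gap"].round(1),s["clock"])
E
python3 d.py d1
```

```text
top h in bore: n 0 
  white 0 
side h in bore: n 46 [-50.4 -44.5 -41.3 -36.5  58.9]
  white 4 [58.9 59.  60.9]Traceback (most recent call last):
  File "d.py", line 15, in <module>
    s=manip.read_state(); P=s["eef_pos"]; print(P.round(1),"A,B",round(.9578*P[0]-.2874*P[1],2),round(-.2874*P[0]-.9578*P[1],2),"F",s["wrist_force"].round(1),s["finger_gap"].round(1),s["clock"])
                                                                                                                                                              ^^^^^^^^^^^^^^^^^^^^^
AttributeError: 'float' object has no attribute 'round'
```

View pics/d1.png

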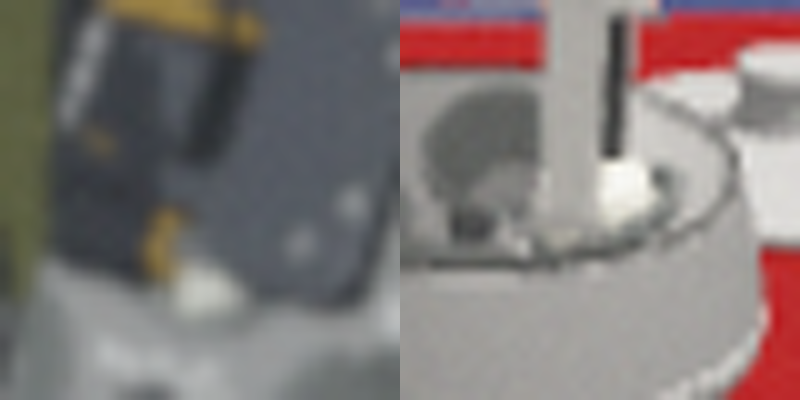

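{"method": "drive_tool", "body": {"rows": [{"offset":[0,-1,0],"spin":0,"jaw":30},{"offset":[0,0,0],"spin":0,"jaw":30},{"offset":[0,0,0],"spin":0,"jaw":30},{"offset":[0,0,0],"spin":0,"jaw":30}], "force": 10}}

```text
clock: 12.8
eef_pos: [619.6, 152.5, 186.9]
eef_rot: [3.141, 0.0, -0.295]
wrist_force: [0.2, 0.9, -0.8]
finger_gap: 38.7
```

{"method": "drive_tool", "body": {"rows": [{"offset":[0.5,-0.3,0.87],"spin":0,"jaw":30},{"offset":[0.5,0,0.87],"spin":0,"jaw":30},{"offset":[0,0,0],"spin":0,"jaw":30},{"offset":[0,0,0],"spin":0,"jaw":30},{"offset":[0,0,0],"spin":0,"jaw":30}], "force": 10}}

```text
clock: 13.3
eef_pos: [620.7, 152.8, 185.3]
eef_rot: [-3.141, -0.0, -0.295]
wrist_force: [0.2, 2.9, 1.5]
finger_gap: 38.8
```

{"method": "drive_tool", "body": {"rows": [{"offset":[0,-1,0],"spin":0,"jaw":30},{"offset":[0,0,0],"spin":0,"jaw":30},{"offset":[0,0,0],"spin":0,"jaw":30},{"offset":[0,0,0],"spin":0,"jaw":30}], "force": 10}}

```text
clock: 13.7
eef_pos: [620.9, 153.5, 185.1]
eef_rot: [3.141, 0.0, -0.295]
wrist_force: [0.1, 1.1, -0.2]
finger_gap: 38.8
```

{"method": "drive_tool", "body": {"rows": [{"offset":[0.6,0,1.0],"spin":0,"jaw":30},{"offset":[0,0,0],"spin":0,"jaw":30},{"offset":[0,0,0],"spin":0,"jaw":30},{"offset":[0,0,0],"spin":0,"jaw":30}], "force": 10}}

```text
clock: 14.1
eef_pos: [621.5, 153.6, 184.3]
eef_rot: [-3.141, -0.0, -0.295]
wrist_force: [-1.1, 2.9, 3.4]
finger_gap: 39.0
```

{"method": "drive_tool", "body": {"rows": [{"offset":[0,0,0],"spin":0,"jaw":58},{"offset":[0,0,0],"spin":0,"jaw":58},{"offset":[0,0,0],"spin":0,"jaw":58},{"offset":[0,0,0],"spin":0,"jaw":58},{"offset":[0,0,-25],"spin":0,"jaw":58},{"offset":[0,0,-50],"spin":0,"jaw":58},{"offset":[0,0,-50],"spin":0,"jaw":94},{"offset":[-50,0,0],"spin":0,"jaw":94},{"offset":[-50,0,0],"spin":0,"jaw":94},{"offset":[-50,0,0],"spin":0,"jaw":94},{"offset":[0,0,0],"spin":0,"jaw":94}], "force": 10}}

```text
clock: 15.2
eef_pos: [474.0, 198.0, 309.2]
eef_rot: [3.141, 0.001, -0.292]
wrist_force: [0.3, -1.0, -0.4]
finger_gap: 93.2
```

```bash
sed -i 's/s\["finger_gap"\].round(1)/s["finger_gap"]/' d.py; python3 d.py d2
```

```text
top h in bore: n 81 [-51.7  26.9  35.6  37.9  39.9]
  white 54 [29.4 37.5 40. ]
  plane slopes [-2.0000e-03 -2.3000e-02  3.7237e+01] centre xy -2.6 1.7
side h in bore: n 39 [-48.9 -45.8 -41.6 -37.3 -32.9]
  white 0 
[477.9 197.2 309.8] A,B 401.0 -326.24 F [-0.4 -0.5 -0.4] 94.1504187786049 15.3
```

```bash
python3 d.py d3 | head -3; python3 - <<'E'
from h import *
from fit import frame
c=eyes.camera("top"); p=np.load("p.npy"); uv,P=cloud(c); w=c["color"][uv[:,1],uv[:,0]].min(1)
for k in range(4):
    M,x,y,z=frame(p,k); d=P-M; rr=np.hypot(d@x,d@y); h=d@z+58
    s=(rr<17)&(h<62)&(h>-5); print(k,s.sum(),np.percentile(h[s],[5,25,50,75,95]).round(1),np.percentile(w[s],[10,50,90]))
E
```

```text
top h in bore: n 81 [ 6.  28.4 36.  37.8 39.8]
  white 55 [31.9 37.2 40.2]
  plane slopes [ 1.8000e-02 -2.2000e-02  3.7418e+01] centre xy -2.4 1.8
0 78 [13.3 30.2 35.  37.8 40.3] [157.7 199.  224. ]
1 123 [ 7.3 10.9 14.2 18.1 23. ] [134. 171. 204.]
2 67 [26.5 32.1 43.8 50.  51.6] [189.2 211.  225.4]Traceback (most recent call last):
  File "<stdin>", line 6, in <module>
    return _quantile_unchecked(
        a, q, axis, out, overwrite_input, method, keepdims, weights)
    return _ureduce(a,
                    func=_quantile_ureduce_func,
    ...<5 lines>...
                    overwrite_input=overwrite_input,
                    method=method)
    r = func(a, **kwargs)
    result = _quantile(arr,
                       quantiles=q,
    ...<2 lines>...
                       out=out,
                       weights=wgt)
    slices_having_nans = np.isnan(arr[-1, ...])
                                  ~~~^^^^^^^^^
IndexError: index -1 is out of bounds for axis 0 with size 0
```

View pics/d3.png

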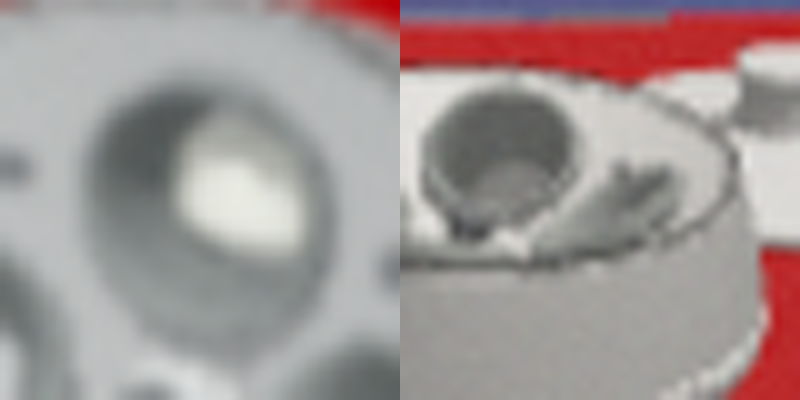

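```bash
cat > g.py <<'E'
from h import *
from fit import frame
p=np.load("p.npy"); M,x,y,z=frame(p,0)
D=[];I=[]
for i in range(6):
    c=eyes.camera("top"); D.append(c["depth"]); I.append(c["color"].astype(float))
dep=np.median(D,0); im=np.mean(I,0); u,v=proj(c,M)[0].astype(int)
np.savez("g.npz",dep=dep,im=im)
print("rows v, cols u from",u-10,v-10)
for vv in range(v-10,v+11):
    r=[];b=[]
    for uu in range(u-10,u+11):
        P=world(c,[[uu,vv]],[dep[vv,uu]])[0]-M; r.append(f"{P@z+58:4.0f}"); b.append(f"{im[vv,uu].min():4.0f}")
    print("".join(r),"|","".join(b))
uu,vv=np.meshgrid(range(u-10,u+11),range(v-10,v+11)); uu=uu.ravel();vv=vv.ravel()
P=world(c,np.c_[uu,vv],dep[vv,uu])-M; b=im[vv,uu].min(1)
k=(b>195)&(np.hypot(P@x,P@y)<22)&(P@z<-12)
for q in np.c_[uu,vv,P@x,P@y,P@z+58,b][k][::2]: print(q.round(0).astype(int))
E
python3 g.py
```

```text
rows v, cols u from 142 137
  50  48  49  48  48  57  56  58  57  57  58  57  56  53  45  45  45  47  46  47  47 |  186 186 185 182 178 169 159 149 145 146 150 154 156 163 170 178 182 183 183 184 182
  50  48  49  48  57  56  55  56  55  55  55  56  58  58  56  54  46  45  46  46  47 |  186 186 180 170 159 142 125 116 114 115 121 131 142 149 153 163 176 182 183 183 182
  49  50  56  58  55  55  51  45  32  22  15   7   9  54  58  56  54  45  47  47  47 |  186 182 167 144 125 108  95  90  90  93 106 129 138 138 138 147 162 176 182 183 183
  49  49  58  56  53  51  42  34  25  18  10  11   9   9   9  57  56  53  47  46  48 |  184 172 146 116  97  89  85  84  87 100 125 145 150 144 135 136 146 162 176 182 183
  49  57  56  54  51  44  35  30  23  24  20  18  16  15  12  10  56  56  52  47  48 |  179 158 124  99  88  83  84  85 100 128 147 157 159 156 148 140 138 147 164 177 182
  51  56  56  52  49  41  36  27  21  32  30  28  25  24  19  16  13  57  55  48  47 |  172 141 110  93  86  84  84  91 119 152 163 164 163 160 158 156 148 144 148 164 179
  58  57  54  52  48  39  33  27  20  33
[... 2385 characters left out ...]
 48  49  47  46  46  46  58  58  55  46  48  47  47  47  49  51  51 |  183 189 189 188 181 163 154 147 144 146 145 146 143 138 142 145 146 155 170 180 181
[152 144   2  11  37 204]
[154 144   5   4  40 212]
[151 145  -2  14  36 198]
[153 145   1   7  38 221]
[155 145   2   1  39 223]
[151 146  -5  14  34 206]
[153 146  -2   7  38 224]
[155 146  -1   1  39 226]
[157 146   1  -4  38 213]
[151 147  -7  13  36 203]
[153 147  -5   7  37 224]
[155 147  -3   1  39 226]
[157 147  -2  -4  37 221]
[159 147  -1  -9  36 199]
[153 148  -8   6  38 218]
[155 148  -6   1  38 224]
[157 148  -5  -5  39 222]
[159 148  -4  -9  35 205]
[155 149  -9   0  38 212]
[157 149  -8  -5  38 216]
[159 149  -7 -10  35 200]
```

```bash
python3 - <<'E'
from h import *
import pickle
p=np.load("p.npy")
for n in("top","side"):
    c=pickle.load(open(n+".pkl","rb")); uv,P=cloud(c); A=.9578*P[:,0]-.2874*P[:,1]; B=-.2874*P[:,0]-.9578*P[:,1]
    for lo,hi,bl in((640,680,15),(680,700,45),(700,720,45)):
        s=(A>lo)&(A<hi)&(abs(B+325)<bl); print(n,lo,hi,s.sum(),np.percentile(P[s,2],[50,95,99.5]).round(0) if s.any() else "")
print(manip.read_state()["joints"].round(2))
E
```

```text
top 640 680 129 [0. 4. 5.]
top 680 700 193 [1. 3. 4.]
top 700 720 187 [1. 4. 6.]
side 640 680 48 [2. 3. 3.]
side 680 700 71 [2. 4. 4.]
side 700 720 69 [1. 3. 4.]
[ 0.32  0.22  1.6  -0.    1.32  2.19]
```

{"method": "drive_tool", "body": {"rows": [{"offset":[0,0,0],"spin":-8.18,"jaw":94},{"offset":[0,0,0],"spin":-8.18,"jaw":94},{"offset":[0,0,0],"spin":-8.18,"jaw":94},{"offset":[0,0,0],"spin":-8.18,"jaw":94},{"offset":[0,0,0],"spin":-8.18,"jaw":94},{"offset":[0,0,0],"spin":-8.18,"jaw":94},{"offset":[0,0,0],"spin":-8.18,"jaw":94},{"offset":[0,0,0],"spin":-8.18,"jaw":94},{"offset":[0,0,0],"spin":-8.18,"jaw":94},{"offset":[0,0,0],"spin":-8.18,"jaw":94},{"offset":[0,0,0],"spin":-8.2,"jaw":94},{"offset":[-0.8,41.5,10],"spin":0,"jaw":94},{"offset":[0,40,15],"spin":0,"jaw":94},{"offset":[0,40,15],"spin":0,"jaw":94},{"offset":[0,40,15],"spin":0,"jaw":94},{"offset":[0,40,15],"spin":0,"jaw":94},{"offset":[0,0,0],"spin":0,"jaw":94},{"offset":[0,0,0],"spin":0,"jaw":94},{"offset":[0,0,0],"spin":0,"jaw":94}], "force": 10}}

```text
clock: 17.65
eef_pos: [670.1, 138.2, 240.2]
eef_rot: [3.141, -0.001, 1.276]
wrist_force: [0.7, -0.6, -0.2]
finger_gap: 93.8
```

```bash
cat > st.py <<'E'
from h import *
s=manip.read_state(); P=s["eef_pos"]; F=s["wrist_force"]
print(P.round(1),np.degrees(s["eef_rot"]).round(2),"A,B",round(.9578*P[0]-.2874*P[1],2),round(-.2874*P[0]-.9578*P[1],2),"Fe,Ft,Fz",(.9578*F[0]-.2874*F[1]).round(1),(.2874*F[0]+.9578*F[1]).round(1),F[2].round(1),round(s["finger_gap"],1),s["clock"])
E
python3 st.py
```

```text
[670.1 138.2 240.2] [ 1.7995e+02 -3.0000e-02  7.3130e+01] A,B 602.13 -324.93 Fe,Ft,Fz 0.8 -0.4 -0.2 93.8 17.65
```

{"method": "drive_tool", "body": {"rows": [{"offset":[0.5,2.9,25],"spin":0,"jaw":94},{"offset":[0,0,25],"spin":0,"jaw":94},{"offset":[0,0,10],"spin":0,"jaw":94},{"offset":[0,0,4],"spin":0,"jaw":94},{"offset":[0,0,4.7],"spin":0,"jaw":94},{"offset":[0,0,0],"spin":0,"jaw":94},{"offset":[0,0,0],"spin":0,"jaw":94},{"offset":[0,0,0],"spin":0,"jaw":94}], "force": 10}}

```text
clock: 18.45
eef_pos: [673.7, 137.4, 171.2]
eef_rot: [3.141, -0.0, 1.276]
wrist_force: [0.9, -0.5, -0.3]
finger_gap: 94.3
```

```bash
python3 st.py
```

```text
[673.7 137.4 171.2] [ 1.7995e+02 -3.0000e-02  7.3100e+01] A,B 605.73 -325.23 Fe,Ft,Fz 1.0 -0.2 -0.3 94.3 18.45
```

{"method": "drive_tool", "body": {"rows": [{"offset":[0,-2,0],"spin":0,"jaw":94},{"offset":[0,-2,0],"spin":0,"jaw":94},{"offset":[0,-1,0],"spin":0,"jaw":94},{"offset":[0,0,0],"spin":0,"jaw":94},{"offset":[0,0,0],"spin":0,"jaw":94}], "force": 10}}

```text
clock: 18.95
eef_pos: [668.7, 138.9, 170.5]
eef_rot: [3.142, 0.0, 1.276]
wrist_force: [-0.2, -0.8, 0.3]
finger_gap: 94.0
```

```bash
python3 st.py
```

```text
[668.7 138.9 170.5] [180.     0.    73.11] A,B 600.57 -325.17 Fe,Ft,Fz -0.0 -0.8 0.3 94.0 18.95
```

{"method": "drive_tool", "body": {"rows": [{"offset":[0,-1,0],"spin":0,"jaw":94},{"offset":[0,-1,0],"spin":0,"jaw":94},{"offset":[0,0,0],"spin":0,"jaw":94},{"offset":[0,0,0],"spin":0,"jaw":94},{"offset":[0,0,0],"spin":0,"jaw":94}], "force": 10}}

```text
clock: 19.45
eef_pos: [666.8, 139.4, 170.5]
eef_rot: [-3.142, -0.0, 1.276]
wrist_force: [0.6, 0.3, -0.2]
finger_gap: 94.1
```

```bash
python3 st.py
```

```text
[666.8 139.4 170.5] [-180.    -0.    73.1] A,B 598.59 -325.17 Fe,Ft,Fz 0.5 0.4 -0.2 94.1 19.45
```

{"method": "drive_tool", "body": {"rows": [{"offset":[0,-1,0],"spin":0,"jaw":94},{"offset":[0,-1,0],"spin":0,"jaw":94},{"offset":[0,0,0],"spin":0,"jaw":94},{"offset":[0,0,0],"spin":0,"jaw":94},{"offset":[0,0,0],"spin":0,"jaw":94}], "force": 10}}

```text
clock: 19.95
eef_pos: [664.9, 140.0, 170.5]
eef_rot: [3.142, -0.0, 1.276]
wrist_force: [-0.5, -0.2, 0.5]
finger_gap: 94.3
```

```bash
python3 st.py
```

```text
[664.9 140.  170.5] [180.    -0.    73.11] A,B 596.6 -325.16 Fe,Ft,Fz -0.4 -0.3 0.5 94.3 19.95
```

{"method": "drive_tool", "body": {"rows": [{"offset":[0,1,1.73],"spin":0,"jaw":94},{"offset":[0,1,1.73],"spin":0,"jaw":94},{"offset":[0,1,1.73],"spin":0,"jaw":94},{"offset":[0,1,1.73],"spin":0,"jaw":94},{"offset":[0,0,0],"spin":0,"jaw":94},{"offset":[0,0,0],"spin":0,"jaw":94}], "force": 10}}

```text
clock: 20.55
eef_pos: [668.7, 138.8, 163.5]
eef_rot: [-3.142, 0.0, 1.276]
wrist_force: [-0.2, -0.3, -0.9]
finger_gap: 94.6
```

```bash
python3 st.py
```

```text
[668.7 138.8 163.5] [-180.     0.    73.1] A,B 600.6 -325.16 Fe,Ft,Fz -0.2 -0.3 -0.9 94.6 20.55
```

{"method": "drive_tool", "body": {"rows": [{"offset":[0,1,1.73],"spin":0,"jaw":94},{"offset":[0,1,1.73],"spin":0,"jaw":94},{"offset":[0,1,1.73],"spin":0,"jaw":94},{"offset":[0,0,0],"spin":0,"jaw":94},{"offset":[0,0,0],"spin":0,"jaw":94}], "force": 10}}

```text
clock: 21.05
eef_pos: [671.6, 138.0, 158.3]
eef_rot: [-3.142, 0.0, 1.276]
wrist_force: [0.2, 0.0, 0.0]
finger_gap: 94.1
```

```bash
python3 st.py
```

```text
[671.6 138.  158.3] [-180.      0.     73.11] A,B 603.58 -325.17 Fe,Ft,Fz 0.1 0.1 0.0 94.1 21.05
```

{"method": "drive_tool", "body": {"rows": [{"offset":[0,1.3,-0.5],"spin":0,"jaw":94},{"offset":[0,1.3,-0.5],"spin":0,"jaw":94},{"offset":[0,1.3,-0.5],"spin":0,"jaw":94},{"offset":[0,1.3,-0.5],"spin":0,"jaw":94},{"offset":[0,1.3,-0.5],"spin":0,"jaw":94},{"offset":[0,1.3,-0.7],"spin":0,"jaw":94},{"offset":[0,1.3,-0.7],"spin":0,"jaw":94},{"offset":[0,0,0],"spin":0,"jaw":94},{"offset":[0,0,0],"spin":0,"jaw":94}], "force": 10}}

```text
clock: 21.95
eef_pos: [680.3, 135.3, 162.3]
eef_rot: [-3.142, -0.0, 1.276]
wrist_force: [0.5, 0.7, -0.1]
finger_gap: 93.9
```

```bash
python3 st.py
```

```text
[680.3 135.3 162.3] [-180.    -0.    73.1] A,B 612.69 -325.11 Fe,Ft,Fz 0.3 0.9 -0.1 93.9 21.95
```

{"method": "drive_tool", "body": {"rows": [{"offset":[0,1.3,-0.7],"spin":0,"jaw":94},{"offset":[0,1.3,-0.7],"spin":0,"jaw":94},{"offset":[0,1.3,-0.7],"spin":0,"jaw":94},{"offset":[0,1.3,-0.7],"spin":0,"jaw":94},{"offset":[0,1.3,-0.7],"spin":0,"jaw":94},{"offset":[0,0,0],"spin":0,"jaw":94},{"offset":[0,0,0],"spin":0,"jaw":94},{"offset":[0,-3,-15],"spin":0,"jaw":94},{"offset":[0,-3,-30],"spin":0,"jaw":94},{"offset":[0,0,-50],"spin":0,"jaw":94},{"offset":[0,-20,-50],"spin":0,"jaw":94},{"offset":[0,-50,0],"spin":0,"jaw":94},{"offset":[0,-50,0],"spin":0,"jaw":94},{"offset":[0,-50,0],"spin":0,"jaw":94},{"offset":[0,-30,0],"spin":0,"jaw":94},{"offset":[0,0,0],"spin":0,"jaw":94}], "force": 10}}

```text
clock: 23.55
eef_pos: [488.0, 194.0, 309.2]
eef_rot: [3.14, -0.001, 1.278]
wrist_force: [1.0, 0.9, -0.8]
finger_gap: 94.0
```

```bash
sed -i 's/range(6)/range(2)/' g.py; python3 g.py; python3 st.py
```

```text
rows v, cols u from 142 137
  49  51  48  48  48  58  58  58  57  56  58  58  57  51  47  46  43  44  45  45  47 |  187 186 184 182 179 170 160 150 145 145 150 154 157 163 172 178 182 183 184 182 183
  51  49  46  49  56  59  56  54  55  54  53  53  56  56  54  53  48  44  47  46  47 |  187 186 180 169 160 142 125 116 114 116 124 136 147 151 154 163 176 182 182 183 182
  51  48  57  58  56  54  52  45  30  22  15  15  13  54  57  58  55  45  47  47  47 |  186 182 168 146 126 110  95  92  90  94 117 148 159 152 144 147 163 176 182 182 184
  49  50  58  55  54  53  43  33  26  18  10  16  16  15  15  57  58  52  45  48  47 |  184 172 146 116  98  89  85  84  86 100 139 169 176 170 153 141 147 162 176 182 183
  50  57  55  54  49  45  38  30  22  15  15  16  16  16  15  15  57  55  52  48  47 |  180 158 124  98  87  85  83  84  88 118 161 182 184 181 170 150 136 146 164 178 182
  51  57  54  53  49  43  34  30  20  14  14  13  17  16  16  17  11  57  56  45  47 |  172 142 112  92  86  84  84  86  92 130 171 184 186 185 177 158 140 140 148 163 180
  59  55  55  51  46  38  32  27  20  14
[... 2023 characters left out ...]

  51  51  49  49  50  58  56  56  56  56  54  53  56  55  55  57  59  49  49  49  51 |  187 188 184 174 160 152 152 152 150 150 145 145 145 144 142 142 136 132 138 157 178
  52  51  48  49  47  49  46  57  56  58  56  57  56  57  59  57  48  48  50  52  50 |  184 188 188 184 173 155 150 150 149 152 150 150 148 144 144 145 142 142 152 171 182
  53  50  52  49  50  51  46  46  47  46  58  58  58  45  45  47  47  49  49  50  52 |  184 190 188 188 181 162 154 148 143 146 144 146 142 138 143 145 146 156 170 180 182
[155 150 -17   6  24 200]
[157 150 -16   1  21 199]
[157 151 -18   0  23 199]
[490.6 193.1 308.6] [ 1.799e+02 -6.000e-02  7.315e+01] A,B 414.45 -325.93 Fe,Ft,Fz 0.4 0.9 0.1 94.3 23.65
```

```bash
python3 - <<'E'
from h import *
from fit import frame
import pickle
c=pickle.load(open("top.pkl","rb")); p=np.load("p.npy"); M,x,y,z=frame(p,0); g=np.load("g.npz")
for u in(153,155,157):
  for v in range(138,155):
    o=[]
    for D,I in((c["depth"],c["color"]),(g["dep"],g["im"])):
        d=np.median(D[v,u-1:u+2]); P=world(c,[[u,v]],[d])[0]-M; o.append("x%4.0f y%4.0f h%4.0f b%4.0f"%(P@x,P@y,P@z+58,I[v,u].min()))
    print(u,v," | ".join(o))
im=cv2.resize(np.hstack([c["color"][134:160,139:169],g["im"][134:160,139:169].astype(np.uint8)]),(780,338),interpolation=cv2.INTER_CUBIC); cv2.imwrite("pics/cmp.png",im)
E
```

```text
153 138 x  25 y   2 h  56 b 140 | x  24 y   3 h  53 b 136
153 139 x   8 y  21 h   9 b 134 | x  10 y  19 h  15 b 148
153 140 x   5 y  21 h  10 b 148 | x   7 y  18 h  16 b 169
153 141 x   4 y  19 h  13 b 156 | x   5 y  18 h  16 b 182
153 142 x   1 y  19 h  13 b 161 | x   1 y  19 h  14 b 184
153 143 x  -2 y  19 h  13 b 160 | x  -1 y  18 h  15 b 180
153 144 x  -3 y  16 h  18 b 159 | x  -3 y  16 h  18 b 168
153 145 x  -6 y  16 h  18 b 160 | x  -6 y  16 h  17 b 155
153 146 x  -8 y  15 h  20 b 161 | x  -9 y  15 h  18 b 152
153 147 x -11 y  14 h  22 b 160 | x -11 y  14 h  20 b 152
153 148 x -13 y  13 h  22 b 171 | x -13 y  13 h  22 b 162
153 149 x -16 y  13 h  23 b 189 | x -16 y  13 h  22 b 180
153 150 x -18 y  12 h  23 b 184 | x -18 y  12 h  24 b 176
153 151 x -20 y  10 h  26 b 166 | x -18 y   8 h  33 b 158
153 152 x -20 y   7 h  35 b 153 | x -20 y   6 h  36 b 144
153 153 x -21 y   3 h  42 b 149 | x -21 y   3 h  41 b 141
153 154 x -20 y  -1 h  52 b 149 | x -21 y  -0 h  49 b 140
155 138 x  27 y  -5 h  58 b 159 | x  27 y  -4 h  55 b 151
155 139 x  24 y  -4 h  55 b 146 | x  23 y  -3 h  54 b 15
[... 1157 characters left out ...]
 158
157 143 x   1 y   8 h  12 b 157 | x   1 y   7 h  13 b 159
157 144 x  -1 y   5 h  17 b 161 | x  -1 y   6 h  16 b 154
157 145 x  -4 y   6 h  15 b 161 | x  -4 y   5 h  16 b 153
157 146 x  -6 y   4 h  19 b 160 | x  -6 y   4 h  17 b 152
157 147 x  -9 y   4 h  18 b 161 | x  -9 y   4 h  17 b 152
157 148 x -11 y   2 h  21 b 170 | x -11 y   3 h  19 b 162
157 149 x -13 y   2 h  21 b 194 | x -14 y   2 h  21 b 186
157 150 x -15 y   0 h  24 b 208 | x -16 y   1 h  23 b 199
157 151 x -18 y   0 h  23 b 208 | x -18 y   0 h  24 b 199
157 152 x -21 y  -1 h  25 b 189 | x -21 y  -1 h  25 b 180
157 153 x -18 y  -7 h  39 b 159 | x -19 y  -7 h  39 b 152
157 154 x -16 y -13 h  53 b 145 | x -16 y -13 h  53 b 138
```

View pics/cmp.png

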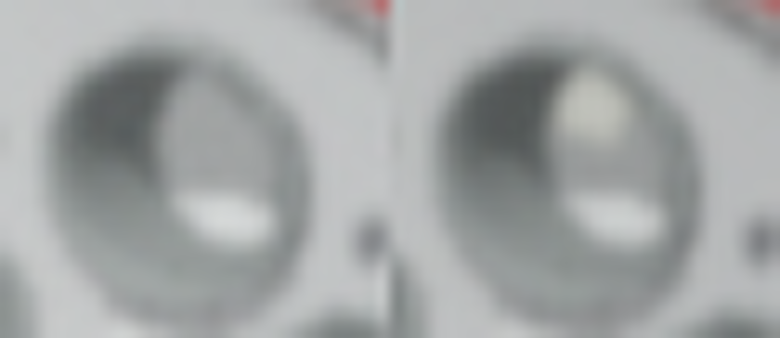

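```bash
cat > tf.py <<'E'
from h import *
import pickle, itertools
def fit(c,im,u0,v0,P,yaw,F=8,lo=155,save=None):
    e=np.array([np.cos(yaw),np.sin(yaw),0]); t=np.array([-np.sin(yaw),np.cos(yaw),0]); k=np.array([0,0,1.]); g=np.linspace(0,2*np.pi,40)
    px=lambda Q:(((proj(c,Q)-[u0,v0])+.5)*F)
    W=(im.min(2)>lo).astype(np.uint8); W[int((proj(c,P-116*k)[0][1]-v0)*F):]=0
    box=np.array([P-97*k-tt*t+a*e+z*k for tt in(19,33) for a in(-8,8) for z in(0,70)])
    fm=np.zeros_like(W); cv2.fillConvexPoly(fm,cv2.convexHull(px(box).astype(np.float32)).astype(int),1); fm=cv2.dilate(fm,np.ones((5,5)))
    far=np.array([P-97*k+tt*t+a*e+z*k for tt in(19,33) for a in(-8,8) for z in(0,70)])
    ff=np.zeros_like(W); cv2.fillConvexPoly(ff,cv2.convexHull(px(far).astype(np.float32)).astype(int),1); ff=cv2.dilate(ff,np.ones((9,9)))
    res={}
    for th in range(-8,61,4):
        r=np.radians(th); n=-np.sin(r)*e+np.cos(r)*k; x=np.cos(r)*e+np.sin(r)*k
        for a,up in itertools.product(np.arange(0,9.1,1),np.arange(-4,9.1,1)):
            C=P-97*k+a*e+2.5*k-n*up
            Q=np.vstack([C+20*(np.cos(g)[:,None]*x+np.sin(g)[:,None]*t)+h*n for h in(-8,8)])
            m=np.zeros_like(W); cv2.fillConvexPoly(m,cv2.convexHull(px(Q).astype(np.float32)).astype(int),1)
            v=(fm==0)&~((ff==1)&(m==0)); s=(m&W)[v].sum()/max(1,(m|W)[v].sum())
            if s>res.get(th,(0,))[0]: res[th]=(round(float(s),3),float(a),float(up))
    print({k:v for k,v in res.items() if v[0]>max(q[0] for q in res.values())-.08})
def live():
    c=eyes.camera("side"); s=manip.read_state(); P=s["eef_pos"]; F=8
    u0,v0=proj(c,P-[0,0,97])[0].astype(int)-[16,13]
    fit(c,cv2.resize(c["color"][v0:v0+30,u0:u0+36],None,fx=F,fy=F,interpolation=cv2.INTER_CUBIC),u0,v0,P,s["eef_rot"][2])
if __name__=="__main__":
    c=pickle.load(open("side.pkl","rb"))
    for f,P in(("t1",[628.1,150.1,273.7]),("t3_150",[627.7,150.,270.6])):
        im=cv2.imread(f"pics/{f}.png")[:,:288]; P=np.array(P); u0,v0=proj(c,P-[0,0,97])[0].astype(int)-[16,13]
        fit(c,im,u0,v0,P,-.2949)
E
python3 tf.py
```

```text
{-8: (0.826, 4.0, -3.0), -4: (0.837, 4.0, -2.0), 0: (0.85, 4.0, -2.0), 4: (0.86, 4.0, -1.0), 8: (0.868, 4.0, -1.0), 12: (0.878, 4.0, -1.0), 16: (0.874, 4.0, 0.0), 20: (0.86, 4.0, 0.0), 24: (0.835, 4.0, 1.0), 28: (0.806, 4.0, 1.0)}
{-8: (0.792, 4.0, -2.0), -4: (0.802, 4.0, -1.0), 0: (0.808, 4.0, -1.0), 4: (0.815, 4.0, 0.0), 8: (0.832, 3.0, 0.0), 12: (0.841, 3.0, 1.0), 16: (0.848, 3.0, 1.0), 20: (0.831, 3.0, 2.0), 24: (0.812, 3.0, 2.0), 28: (0.787, 3.0, 3.0)}
```

{"method": "drive_tool", "body": {"rows": [{"offset":[0,0,0],"spin":8.2,"jaw":94},{"offset":[0,0,0],"spin":8.2,"jaw":94},{"offset":[0,0,0],"spin":8.2,"jaw":94},{"offset":[0,0,0],"spin":8.2,"jaw":94},{"offset":[0,0,0],"spin":8.2,"jaw":94},{"offset":[0,0,0],"spin":8.2,"jaw":94},{"offset":[0,0,0],"spin":8.2,"jaw":94},{"offset":[0,0,0],"spin":8.2,"jaw":94},{"offset":[0,0,0],"spin":8.2,"jaw":94},{"offset":[0,0,0],"spin":8.2,"jaw":94},{"offset":[0,0,0],"spin":7.9,"jaw":94},{"offset":[14,47,10],"spin":0,"jaw":94},{"offset":[14,47,10],"spin":0,"jaw":94},{"offset":[14,47,10],"spin":0,"jaw":94},{"offset":[14,47,10],"spin":0,"jaw":94},{"offset":[14,47,10],"spin":0,"jaw":94},{"offset":[14,47,10],"spin":0,"jaw":94},{"offset":[14,47,20],"spin":0,"jaw":94},{"offset":[2,47,20],"spin":0,"jaw":94},{"offset":[0,26,20],"spin":0,"jaw":80}], "force": 20}}

```text
clock: 25.65
eef_pos: [470.2, -220.7, 188.1]
eef_rot: [3.141, -0.0, -0.296]
wrist_force: [0.4, 0.2, -0.2]
finger_gap: 88.9
```

```bash
python3 st.py
```

```text
[ 470.2 -220.7  188.1] [ 1.7998e+02 -3.0000e-02 -1.6960e+01] A,B 513.74 76.25 Fe,Ft,Fz 0.3 0.3 -0.2 88.9 25.65
```

{"method": "drive_tool", "body": {"rows": [{"offset":[0,0,30],"spin":0,"jaw":60},{"offset":[0,0,30],"spin":0,"jaw":60},{"offset":[0,0,18],"spin":0,"jaw":60},{"offset":[0,0,0],"spin":0,"jaw":60},{"offset":[0,0,0],"spin":0,"jaw":60},{"offset":[0,0,0],"spin":0,"jaw":60}], "force": 20}}

```text
clock: 26.25
eef_pos: [471.2, -217.4, 112.0]
eef_rot: [3.141, -0.002, -0.293]
wrist_force: [-0.3, 0.5, 0.4]
finger_gap: 59.9
```

```bash
python3 st.py
```

```text
[ 471.2 -217.4  112. ] [ 1.7998e+02 -1.1000e-01 -1.6810e+01] A,B 513.81 72.77 Fe,Ft,Fz -0.5 0.4 0.4 59.9 26.25
```

{"method": "drive_tool", "body": {"rows": [{"offset":[0,3.0,0.5],"spin":0,"jaw":60},{"offset":[0,0,0],"spin":0,"jaw":30},{"offset":[0,0,0],"spin":0,"jaw":30},{"offset":[0,0,0],"spin":0,"jaw":30},{"offset":[0,0,0],"spin":0,"jaw":30},{"offset":[0,0,0],"spin":0,"jaw":30}], "force": 20}}

```text
clock: 26.85
eef_pos: [469.8, -219.7, 110.5]
eef_rot: [3.141, -0.0, -0.293]
wrist_force: [-0.9, 0.6, 2.4]
finger_gap: 37.4
```

```bash
python3 st.py
```

```text
[ 469.8 -219.7  110.5] [ 1.7999e+02 -2.0000e-02 -1.6790e+01] A,B 513.14 75.43 Fe,Ft,Fz -1.0 0.3 2.4 37.4 26.85
```

{"method": "drive_tool", "body": {"rows": [{"offset":[0,0,0],"spin":0,"jaw":46},{"offset":[1,0,1.2],"spin":0,"jaw":46},{"offset":[0,0,0],"spin":0,"jaw":46},{"offset":[0,0,0],"spin":0,"jaw":30},{"offset":[0,0,0],"spin":0,"jaw":30},{"offset":[0,0,0],"spin":0,"jaw":30},{"offset":[0,0,0],"spin":0,"jaw":30}], "force": 12}}

```text
clock: 27.55
eef_pos: [470.7, -220.0, 109.1]
eef_rot: [3.142, 0.0, -0.293]
wrist_force: [1.1, -1.0, -1.1]
finger_gap: 38.4
```

```bash
python3 st.py
```

```text
[ 470.7 -220.   109.1] [180.    0.  -16.8] A,B 514.03 75.45 Fe,Ft,Fz 1.3 -0.7 -1.1 38.4 27.55
```

{"method": "drive_tool", "body": {"rows": [{"offset":[0,0,-15],"spin":0,"jaw":30},{"offset":[0,0,-40],"spin":0,"jaw":30},{"offset":[0,0,-40],"spin":0,"jaw":30},{"offset":[0,-15,-36],"spin":0,"jaw":30},{"offset":[5,-45,0],"spin":0,"jaw":30},{"offset":[5,-45,0],"spin":0,"jaw":30},{"offset":[5,-45,0],"spin":0,"jaw":30},{"offset":[5,-45,0],"spin":0,"jaw":30},{"offset":[5,-45,0],"spin":0,"jaw":30},{"offset":[5,-45,0],"spin":0,"jaw":30},{"offset":[5,-45,0],"spin":0,"jaw":30},{"offset":[5.9,-40,0],"spin":0,"jaw":30},{"offset":[0,-30.7,12],"spin":0,"jaw":30},{"offset":[0,0,12],"spin":0,"jaw":30},{"offset":[0,0,0],"spin":0,"jaw":30},{"offset":[0,0,0],"spin":0,"jaw":30},{"offset":[0,0,0],"spin":0,"jaw":30}], "force": 12}}

```text
clock: 29.25
eef_pos: [625.8, 150.7, 217.0]
eef_rot: [-3.141, -0.001, -0.294]
wrist_force: [0.2, -0.1, -0.2]
finger_gap: 38.7
```

```bash
python3 st.py; python3 -c "
import tf; tf.live()"
```

```text
[625.8 150.7 217. ] [-1.7997e+02 -5.0000e-02 -1.6870e+01] A,B 556.04 -324.23 Fe,Ft,Fz 0.2 -0.0 -0.2 38.7 29.25
{-8: (0.399, 9.0, 1.0), -4: (0.405, 9.0, 2.0), 0: (0.409, 9.0, 3.0), 4: (0.416, 9.0, 3.0), 8: (0.42, 9.0, 3.0), 12: (0.419, 9.0, 4.0), 16: (0.415, 9.0, 4.0), 20: (0.408, 9.0, 4.0), 24: (0.403, 9.0, 4.0), 28: (0.398, 9.0, 5.0), 32: (0.395, 9.0, 5.0), 36: (0.393, 9.0, 5.0), 40: (0.393, 9.0, 7.0), 44: (0.39, 9.0, 7.0), 48: (0.39, 9.0, 8.0), 52: (0.387, 9.0, 9.0), 56: (0.383, 9.0, 9.0), 60: (0.373, 9.0, 9.0)}
```

{"method": "drive_tool", "body": {"rows": [{"offset":[0,-1,3],"spin":0,"jaw":30},{"offset":[0,0,2.5],"spin":0,"jaw":30},{"offset":[-0.8,0,1.15],"spin":0,"jaw":30},{"offset":[-0.8,0,1.15],"spin":0,"jaw":30},{"offset":[-0.8,0,1.15],"spin":0,"jaw":30},{"offset":[-0.7,0,1.15],"spin":0,"jaw":30},{"offset":[-0.5,0,1.3],"spin":0,"jaw":30},{"offset":[-0.5,0,1.3],"spin":0,"jaw":30},{"offset":[-0.4,0,1.3],"spin":0,"jaw":30},{"offset":[-0.4,0,1.3],"spin":0,"jaw":30},{"offset":[0,0,1.2],"spin":0,"jaw":30},{"offset":[0,0,1.2],"spin":0,"jaw":30},{"offset":[0,0,1],"spin":0,"jaw":30},{"offset":[0,0,0],"spin":0,"jaw":30},{"offset":[0,0,0],"spin":0,"jaw":30},{"offset":[0,0,-20],"spin":0,"jaw":30},{"offset":[0,0,-30],"spin":0,"jaw":30},{"offset":[0,0,-24],"spin":0,"jaw":30},{"offset":[0,0,0],"spin":0,"jaw":30},{"offset":[0,0,0],"spin":0,"jaw":30}], "force": 12}}

```text
clock: 31.3
eef_pos: [621.2, 154.1, 271.1]
eef_rot: [-3.142, -0.0, -0.293]
wrist_force: [-0.0, 0.3, -1.4]
finger_gap: 38.6
```

```bash
python3 st.py; python3 - <<'E'
import tf
from h import *
tf.live()
c=eyes.camera("side"); P=manip.read_state()["eef_pos"]; u0,v0=proj(c,P-[0,0,97])[0].astype(int)-[12,11]
for v in range(v0,v0+22): print(" ".join(f"{int(c['color'][v,u].min()):3d}" for u in range(u0,u0+26)))
E
```

```text
[621.2 154.1 271.1] [-1.80e+02 -1.00e-02 -1.68e+01] A,B 550.66 -326.14 Fe,Ft,Fz -0.1 0.2 -1.4 38.6 31.3
{4: (0.828, 6.0, -1.0), 8: (0.844, 6.0, 0.0), 12: (0.864, 6.0, 0.0), 16: (0.88, 7.0, 0.0), 20: (0.892, 6.0, 1.0), 24: (0.9, 7.0, 1.0), 28: (0.882, 6.0, 2.0), 32: (0.872, 7.0, 2.0), 36: (0.839, 7.0, 3.0)}
 91  93  93  93  95  92  92  91 108 163 164 163 162 166 151  73  84 170  90  91  90  91  92  88  92  91
 92  91  91  93  89  94  92  92 105 162 162 164 163 163 149  76  86 172  94  90  90  93  91  91  93  95
 92  93  93  92  95  95  92  94 109 162 164 164 164 161 148  60  77 150  94  91  89  94  92  90  91  91
 90  93  92  95  93  93  92  97 113 169 163 163 164 161 142  53  86 137  90  90  93  91  92  91  90  95
 92  95  91  93  92  90  90  96 112 165 162 164 163 162 136  56  92 138  91  92  93  93  92  92  90  93
 90  90  92  91  92  93  92  94 115 166 163 165 164 163 139  59  92 138  92  91  90  92  89  90  94  92
 91  92  93  92  94  90  93 103 136 164 164 163 163 164 160  55  89 139  91  91  91  94  92  91  92  93
 93  91  95  91  93  90  92 104 140 165 163 164 164 164 157 106 
[... 795 characters left out ...]
  94  91 101 122 154 160 163 168 170 149 134  88  91  91  95  93  94  88  90
113 111 112 114 112 103 100  99 102 105 115 153 157 152 136 135 108 107 110 103  64  67  65  67  68  68
 79  82  82  84  79  69  72  73  76  77  83 105 104  97  78  79  78  77  77  70  39  40  41  42  43  38
 44  42  46  42  39  40  46  43  38  41  42  51  42  41  48  44  42  40  38  42  42  44  43  41  41  37
 46  44  39  43  46  41  46  46  40  41  43  44  44  44  39  43  43  42  41  44  41  38  42  42  43  42
 42  41  39  45  38  41  38  40  46  43  42  42  41  41  39  42  41  43  45  44  43  44  40  39  42  42
 60  58  59  57  59  36  41  43  40  40  41  37  43  42  43  42  39  42  43  39  38  41  40  41  71  71
```

{"method": "drive_tool", "body": {"rows": [{"offset":[0,0,35],"spin":0,"jaw":30},{"offset":[0,0,34],"spin":0,"jaw":30},{"offset":[0,0,0],"spin":0,"jaw":30},{"offset":[0,0,2],"spin":0,"jaw":30},{"offset":[0,0,2],"spin":0,"jaw":30},{"offset":[0,0,1.5],"spin":0,"jaw":30},{"offset":[0,0,1],"spin":0,"jaw":30},{"offset":[0,0,1],"spin":0,"jaw":30},{"offset":[0,0,0],"spin":0,"jaw":30},{"offset":[0,0,0],"spin":0,"jaw":30},{"offset":[0,0,0],"spin":0,"jaw":30},{"offset":[0,0,-20],"spin":0,"jaw":30},{"offset":[0,0,-30],"spin":0,"jaw":30},{"offset":[0,0,-26],"spin":0,"jaw":30},{"offset":[0,0,0],"spin":0,"jaw":30},{"offset":[0,0,0],"spin":0,"jaw":30}], "force": 12}}

```text
clock: 33.0
eef_pos: [621.2, 154.1, 270.8]
eef_rot: [-3.141, -0.0, -0.293]
wrist_force: [-0.1, 0.6, -1.1]
finger_gap: 38.5
```

```bash
python3 st.py; python3 - <<'E'
import tf
from h import *
tf.live()
c=eyes.camera("side"); P=manip.read_state()["eef_pos"]; u0,v0=proj(c,P-[0,0,97])[0].astype(int)-[12,11]
for v in range(v0+4,v0+18): print(" ".join(f"{int(c['color'][v,u].min()):3d}" for u in range(u0+5,u0+26)))
E
```

```text
[621.2 154.1 270.8] [-1.7999e+02 -2.0000e-02 -1.6800e+01] A,B 550.68 -326.17 Fe,Ft,Fz -0.3 0.5 -1.1 38.5 33.0
{-4: (0.802, 5.0, -2.0), 0: (0.808, 6.0, -2.0), 4: (0.818, 6.0, -2.0), 8: (0.832, 6.0, -1.0), 12: (0.843, 6.0, -1.0), 16: (0.859, 6.0, -1.0), 20: (0.861, 6.0, 0.0), 24: (0.868, 6.0, 0.0), 28: (0.877, 6.0, 1.0), 32: (0.858, 7.0, 1.0), 36: (0.839, 6.0, 2.0), 40: (0.813, 6.0, 3.0)}
 90  93  96 112 165 161 164 163 161 140  54  95 139  89  91  93  95  91  85  92  91
 94  91  96 111 161 163 165 163 163 144  53  94 137  93  94  94  93  89  92  94  92
 92  92 103 133 164 162 164 164 166 159  51 107 185 128  90  91  95  93  92  90  93
 91  91 101 142 165 164 164 163 165 160 121 195 223 223 218  91  92  91  89  91  93
 90  89 101 140 164 163 164 164 169 191 179 211 232 237 235 134  95  96  93  94  92
 94  92 102 138 166 168 164 165 176 198 206 227 232 236 238 220  92  92  88  91  94
 92  92 102 139 165 163 165 169 176 206 224 228 232 235 238 235 184  95  91  91  91
 92  92 101 132 160 160 162 171 176 182 219 222 227 233 235 228 147  94  90  91  92
 91  89  95 116 149 148 153 154 156 177 207 217 225 228 222 165  94  92  92  92  91
 95  92  94 107 150 148 148 148 153 175 200 213 218 191 154  92  91  93  93  95  93
 95  94  91  98 126 149 153 156 161 172 190 197 164 124  92  92  92  93  90  91  94
 91  93  93  92 100 123 155 159 161 167 171 144 110  91  92  91  95  93  92  92  89
102 100 100 107 105 116 152 156 154 135 135 109 106 106 104  67  64  64  64  67  65
 71  70  71  78  75  82 103 120  97  75  78  77  79  77  72  39  45  42  39  44  42
```

{"method": "drive_tool", "body": {"rows": [{"offset":[-6,0.5,25],"spin":0,"jaw":30},{"offset":[-6.2,0,25],"spin":0,"jaw":30},{"offset":[0,0,20],"spin":0,"jaw":30},{"offset":[0,0,0],"spin":0,"jaw":30},{"offset":[0,0,0],"spin":0,"jaw":30},{"offset":[2,0,3.46],"spin":0,"jaw":30},{"offset":[2,0,3.46],"spin":0,"jaw":30},{"offset":[2,0,3.46],"spin":0,"jaw":30},{"offset":[1,0,1.73],"spin":0,"jaw":30},{"offset":[1,0,1.73],"spin":0,"jaw":30},{"offset":[0,0,0],"spin":0,"jaw":30},{"offset":[0,0,0],"spin":0,"jaw":30},{"offset":[0,0,0],"spin":0,"jaw":30}], "force": 12}}

```text
clock: 34.4
eef_pos: [617.1, 154.9, 187.2]
eef_rot: [-3.141, -0.0, -0.293]
wrist_force: [0.8, -1.0, -0.4]
finger_gap: 38.4
```

```bash
python3 st.py
```

```text
[617.1 154.9 187.2] [-1.7999e+02 -1.0000e-02 -1.6790e+01] A,B 546.51 -325.74 Fe,Ft,Fz 1.1 -0.7 -0.4 38.4 34.4
```

Free so far; go further down the axis in small steps.

{"method": "drive_tool", "body": {"rows": [{"offset":[0.8,0,1.73],"spin":0,"jaw":30},{"offset":[0.8,0,1.73],"spin":0,"jaw":30},{"offset":[0,0,0],"spin":0,"jaw":30},{"offset":[0,0,0],"spin":0,"jaw":30}], "force": 12}}

```text
clock: 34.8
eef_pos: [618.6, 154.5, 183.6]
eef_rot: [3.142, 0.0, -0.293]
wrist_force: [-0.3, 0.2, 0.2]
finger_gap: 38.4
```

```bash
python3 st.py
```

```text
[618.6 154.5 183.6] [ 1.800e+02  1.000e-02 -1.679e+01] A,B 548.11 -325.73 Fe,Ft,Fz -0.3 0.2 0.2 38.4 34.8
```

{"method": "drive_tool", "body": {"rows": [{"offset":[0.9,0,1.73],"spin":0,"jaw":30},{"offset":[0.9,0,1.73],"spin":0,"jaw":30},{"offset":[0,0,0],"spin":0,"jaw":30},{"offset":[0,0,0],"spin":0,"jaw":30}], "force": 12}}

```text
clock: 35.2
eef_pos: [620.0, 154.5, 181.5]
eef_rot: [-3.141, 0.001, -0.293]
wrist_force: [-10.1, 2.0, 13.6]
finger_gap: 38.3
```

```bash
python3 st.py
```

```text
[620.  154.5 181.5] [-1.7995e+02  3.0000e-02 -1.6780e+01] A,B 549.46 -326.19 Fe,Ft,Fz -10.2 -1.0 13.6 38.3 35.2
```

{"method": "drive_tool", "body": {"rows": [{"offset":[-0.4,0.4,-0.7],"spin":0,"jaw":30},{"offset":[0,0,0],"spin":0,"jaw":30},{"offset":[0,0,0],"spin":0,"jaw":58},{"offset":[0,0,0],"spin":0,"jaw":58},{"offset":[0,0,0],"spin":0,"jaw":58},{"offset":[0,0,-20],"spin":0,"jaw":58},{"offset":[0,0,-50],"spin":0,"jaw":58},{"offset":[0,0,-50],"spin":0,"jaw":94},{"offset":[-50,0,0],"spin":0,"jaw":94},{"offset":[-50,0,0],"spin":0,"jaw":94},{"offset":[-40,0,0],"spin":0,"jaw":94},{"offset":[0,0,0],"spin":0,"jaw":94}], "force": 12}}

```text
clock: 36.4
eef_pos: [482.7, 195.2, 301.5]
eef_rot: [-3.141, 0.0, -0.291]
wrist_force: [-0.1, -0.2, 0.4]
finger_gap: 92.9
```

```bash
sed -i 's/range(2)/range(1)/' g.py; python3 g.py; python3 st.py
```

```text
rows v, cols u from 142 137
  46  50  48  48  47  57  56  58  59  61  59  57  55  54  48  46  47  45  44  49  49 |  186 187 186 183 179 170 160 150 146 146 151 154 157 163 172 178 181 183 183 183 182
  53  49  46  48  55  56  54  57  54  53  56  54  55  58  57  54  45  48  48  48  46 |  187 186 180 171 158 143 126 116 114 119 129 140 147 152 154 163 175 181 183 183 182
  51  50  59  58  53  52  55  44  31  24  32  35  30  54  56  55  56  45  48  46  49 |  186 182 168 143 126 107  96  92 106 128 144 157 159 153 143 147 162 177 182 182 182
  51  48  59 924  58  52  40  33  25  30  30  30  31  31  31  56  58  53  47  46  51 |  184 174 146 117  97  85  85  96 129 160 172 177 176 170 155 142 147 163 175 182 183
  50  62  55  57  54  45  35  29  32  32  32  29  33  33  33  30  57  56  51  47  45 |  180 158 124 100  88  82  90 114 154 178 184 183 182 179 169 151 141 147 163 176 182
  49  59  54  55  48  36  34  26  32  33  30  33  28  19  16  30  32  57  57  48  47 |  172 140 109  93  85  82  96 132 170 183 182 175 170 175 174 161 148 145 149 163 179
  59  55  53  50  45  41  33  31  30  30
[... 2468 characters left out ...]
188 181 163 155 147 144 146 147 147 142 138 142 145 147 155 171 179 183
[150 146  -7  19  30 205]
[152 146  -5  13  30 206]
[151 147 -10  16  28 223]
[153 147  -8  11  29 207]
[152 148 -11  12  31 225]
[154 148  -9   6  32 213]
[159 148  -6  -7  30 197]
[152 149 -14  12  31 223]
[154 149 -12   6  30 216]
[156 149 -11   1  31 216]
[158 149 -10  -5  30 216]
[152 150 -17  12  30 210]
[154 150 -14   5  34 221]
[156 150 -13   0  32 226]
[158 150 -12  -6  33 224]
[153 151 -18   8  32 206]
[155 151 -17   3  31 221]
[157 151 -15  -3  32 222]
[159 151 -14  -9  33 202]
[156 152 -19   0  31 204]
[484.6 194.7 301.7] [-1.7996e+02 -6.0000e-02 -1.6690e+01] A,B 408.22 -325.79 Fe,Ft,Fz 0.6 0.5 0.5 93.9 36.45
```

{"method": "drive_tool", "body": {"rows": [{"offset":[11,45,10],"spin":0,"jaw":94},{"offset":[12,45,10],"spin":0,"jaw":94},{"offset":[12,45,10],"spin":0,"jaw":94},{"offset":[12,45,15],"spin":0,"jaw":94},{"offset":[12,45,20],"spin":0,"jaw":94},{"offset":[12,45,20],"spin":0,"jaw":94},{"offset":[10.4,33.5,30],"spin":0,"jaw":60},{"offset":[0,0,30],"spin":0,"jaw":60},{"offset":[0,0,30],"spin":0,"jaw":60},{"offset":[0,0,10],"spin":0,"jaw":60},{"offset":[0,0,5],"spin":0,"jaw":60},{"offset":[0,0,0],"spin":0,"jaw":60},{"offset":[0,0,0],"spin":0,"jaw":60},{"offset":[0,0,0],"spin":0,"jaw":60}], "force": 12}}

```text
clock: 37.85
eef_pos: [476.6, -118.7, 112.5]
eef_rot: [3.142, -0.002, -0.293]
wrist_force: [0.2, 0.5, -0.0]
finger_gap: 60.0
```

```bash
python3 st.py
```

```text
[ 476.6 -118.7  112.5] [ 1.800e+02 -1.100e-01 -1.678e+01] A,B 490.59 -23.24 Fe,Ft,Fz 0.0 0.5 -0.0 60.0 37.85
```

{"method": "drive_tool", "body": {"rows": [{"offset":[-0.7,1,2.2],"spin":0,"jaw":60},{"offset":[0,0,0],"spin":0,"jaw":45},{"offset":[0,0,0],"spin":0,"jaw":45},{"offset":[0,0,0],"spin":0,"jaw":45}], "force": 12}}

```text
clock: 38.25
eef_pos: [475.1, -119.5, 109.3]
eef_rot: [-3.142, -0.0, -0.293]
wrist_force: [0.7, 0.4, 0.5]
finger_gap: 45.3
```

```bash
python3 st.py
```

```text
[ 475.1 -119.5  109.3] [-1.800e+02 -1.000e-02 -1.679e+01] A,B 489.42 -22.13 Fe,Ft,Fz 0.5 0.6 0.5 45.3 38.25
```

{"method": "drive_tool", "body": {"rows": [{"offset":[0,0,0],"spin":0,"jaw":30},{"offset":[0,0,0],"spin":0,"jaw":30},{"offset":[0,0,0],"spin":0,"jaw":30},{"offset":[0,0,0],"spin":0,"jaw":30},{"offset":[0,0,-15],"spin":0,"jaw":30},{"offset":[0,0,-40],"spin":0,"jaw":30},{"offset":[0,0,-40],"spin":0,"jaw":30},{"offset":[2.4,-15,-36],"spin":0,"jaw":30},{"offset":[10,-45,0],"spin":0,"jaw":30},{"offset":[10,-45,0],"spin":0,"jaw":30},{"offset":[10,-45,0],"spin":0,"jaw":30},{"offset":[10,-45,0],"spin":0,"jaw":30},{"offset":[10,-45,0],"spin":0,"jaw":30},{"offset":[10,-40,0],"spin":0,"jaw":30},{"offset":[4,-23.6,12],"spin":0,"jaw":30},{"offset":[0,0,12],"spin":0,"jaw":30},{"offset":[0,0,0],"spin":0,"jaw":30},{"offset":[0,0,0],"spin":0,"jaw":30},{"offset":[0,0,0],"spin":0,"jaw":30}], "force": 12}}

```text
clock: 40.15
eef_pos: [626.4, 151.1, 217.1]
eef_rot: [-3.141, -0.001, -0.294]
wrist_force: [0.3, 0.8, 0.4]
finger_gap: 38.4
```

```bash
python3 st.py
```

```text
[626.4 151.1 217.1] [-1.7997e+02 -5.0000e-02 -1.6860e+01] A,B 556.59 -324.74 Fe,Ft,Fz 0.1 0.8 0.4 38.4 40.15
```

{"method": "drive_tool", "body": {"rows": [{"offset":[-0.5,-0.8,3],"spin":0,"jaw":30},{"offset":[0,0,2.5],"spin":0,"jaw":30},{"offset":[-0.8,0,1.15],"spin":0,"jaw":30},{"offset":[-0.8,0,1.15],"spin":0,"jaw":30},{"offset":[-0.8,0,1.15],"spin":0,"jaw":30},{"offset":[-0.7,0,1.15],"spin":0,"jaw":30},{"offset":[-0.5,0,1.3],"spin":0,"jaw":30},{"offset":[-0.5,0,1.3],"spin":0,"jaw":30},{"offset":[-0.4,0,1.3],"spin":0,"jaw":30},{"offset":[-0.4,0,1.3],"spin":0,"jaw":30},{"offset":[0,0,1.2],"spin":0,"jaw":30},{"offset":[0,0,1.2],"spin":0,"jaw":30},{"offset":[0,0,1.2],"spin":0,"jaw":30},{"offset":[0,0,1.2],"spin":0,"jaw":30},{"offset":[0,0,0.6],"spin":0,"jaw":30},{"offset":[0,0,0],"spin":0,"jaw":30},{"offset":[0,0,0],"spin":0,"jaw":30},{"offset":[0,0,-20],"spin":0,"jaw":30},{"offset":[0,0,-30],"spin":0,"jaw":30},{"offset":[0,0,-25],"spin":0,"jaw":30}], "force": 12}}

```text
clock: 42.15
eef_pos: [621.5, 154.3, 271.9]
eef_rot: [-3.141, -0.001, -0.293]
wrist_force: [-0.2, 0.3, 0.3]
finger_gap: 38.7
```

{"method": "drive_tool", "body": {"rows": [{"offset":[0,0,0],"spin":0,"jaw":30},{"offset":[0,0,0],"spin":0,"jaw":30},{"offset":[0,0,0],"spin":0,"jaw":30}], "force": 12}}

```text
clock: 42.45
eef_pos: [621.2, 154.2, 269.0]
eef_rot: [3.141, 0.002, -0.293]
wrist_force: [1.3, -0.3, -1.0]
finger_gap: 38.4
```

```bash
python3 st.py; python3 - <<'E'
import tf
from h import *
tf.live()
c=eyes.camera("side"); P=manip.read_state()["eef_pos"]; u0,v0=proj(c,P-[0,0,97])[0].astype(int)-[12,11]
for v in range(v0+4,v0+18): print(" ".join(f"{int(c['color'][v,u].min()):3d}" for u in range(u0+5,u0+26)))
E
```

```text
[621.2 154.2 269. ] [ 1.7994e+02  1.0000e-01 -1.6800e+01] A,B 550.64 -326.26 Fe,Ft,Fz 1.3 0.1 -1.0 38.4 42.45
{-4: (0.766, 5.0, -1.0), 0: (0.775, 5.0, 1.0), 4: (0.786, 5.0, 1.0), 8: (0.795, 5.0, 1.0), 12: (0.806, 5.0, 1.0), 16: (0.818, 5.0, 1.0), 20: (0.827, 5.0, 2.0), 24: (0.84, 5.0, 2.0), 28: (0.843, 5.0, 3.0), 32: (0.845, 5.0, 3.0), 36: (0.829, 4.0, 4.0), 40: (0.81, 4.0, 5.0), 44: (0.791, 5.0, 5.0)}
 94  89  96 113 166 164 161 165 163 144  52  89 141  91  92  94  94  92  93  90  92
 91  93  93 115 163 164 163 165 161 139  55  91 140  94  92  92  95  93  92  92  93
 93  92  95 114 165 165 167 165 164 156  57  92 139  91  92  91  93  91  91  93  92
 93  92  99 134 161 164 162 163 166 166  69 134 199 217 137  94  92  94  91  91  92
 94  92 105 142 163 162 165 163 168 183 167 167 229 239 221  93  94  94  92  92  94
 94  89 102 140 162 164 164 164 172 193 186 217 234 239 237 220  92  92  94  93  90
 92  92 101 139 163 164 164 166 176 202 216 225 233 237 238 235 140  95  92  96  92
 93  91 103 134 161 165 164 167 171 189 219 224 229 235 237 234 116  91  87  92  93
 91  91  96 116 151 154 150 153 163 180 211 220 227 232 231 177  93  91  93  91  96
 93  91  94 107 151 149 148 148 153 172 206 216 223 225 172  90  91  92  93  95  93
 90  92  93  97 122 152 156 154 160 175 197 208 200 163  89  95  93  91  91  94  93
 93  92  90  94 111 149 157 161 163 173 181 154 135  90  90  92  95  94  92  94  91
 96  98 100 106 112 130 151 155 162 157 144 117 105 108 101  66  65  67  66  63  66
 73  68  73  78  79  85 118 132 118 101  78  77  75  77  73  40  45  39  42  44  43
```

{"method": "drive_tool", "body": {"rows": [{"offset":[-6,0.5,24],"spin":0,"jaw":30},{"offset":[-5.5,0,25],"spin":0,"jaw":30},{"offset":[0,0,19.2],"spin":0,"jaw":30},{"offset":[0,0,0],"spin":0,"jaw":30},{"offset":[0,0,0],"spin":0,"jaw":30},{"offset":[2,0,3.46],"spin":0,"jaw":30},{"offset":[2,0,3.46],"spin":0,"jaw":30},{"offset":[2,0,3.46],"spin":0,"jaw":30},{"offset":[1,0,1.73],"spin":0,"jaw":30},{"offset":[1,0,1.73],"spin":0,"jaw":30},{"offset":[0,0,0],"spin":0,"jaw":30},{"offset":[0.8,0,1.5],"spin":0,"jaw":30},{"offset":[0,0,0],"spin":0,"jaw":30},{"offset":[0,0,0],"spin":0,"jaw":30}], "force": 12}}

```text
clock: 43.95
eef_pos: [618.7, 154.7, 187.0]
eef_rot: [-3.142, -0.0, -0.293]
wrist_force: [0.3, 0.5, 0.3]
finger_gap: 38.8
```

```bash
python3 st.py
```

```text
[618.7 154.7 187. ] [-180.    -0.   -16.8] A,B 548.17 -325.96 Fe,Ft,Fz 0.1 0.5 0.3 38.8 43.95
```

{"method": "drive_tool", "body": {"rows": [{"offset":[0.4,0.3,1.6],"spin":0,"jaw":30},{"offset":[0.4,0,1.6],"spin":0,"jaw":30},{"offset":[0,0,0],"spin":0,"jaw":30},{"offset":[0,0,0],"spin":0,"jaw":30}], "force": 12}}

```text
clock: 44.35
eef_pos: [619.4, 154.1, 183.7]
eef_rot: [-3.142, 0.0, -0.293]
wrist_force: [-0.2, -1.2, -0.2]
finger_gap: 38.4
```

```bash
python3 st.py
```

```text
[619.4 154.1 183.7] [-180.     0.   -16.8] A,B 549.0 -325.63 Fe,Ft,Fz 0.1 -1.2 -0.2 38.4 44.35
```

{"method": "drive_tool", "body": {"rows": [{"offset":[0.7,0,1.3],"spin":0,"jaw":30},{"offset":[0,0,0],"spin":0,"jaw":30},{"offset":[0,0,0],"spin":0,"jaw":30}], "force": 12}}

```text
clock: 44.65
eef_pos: [620.1, 154.1, 182.7]
eef_rot: [-3.141, -0.0, -0.293]
wrist_force: [-2.7, 2.5, 4.4]
finger_gap: 38.4
```

```bash
python3 st.py
```

```text
[620.1 154.1 182.7] [-179.98   -0.    -16.79] A,B 549.61 -325.81 Fe,Ft,Fz -3.3 1.6 4.4 38.4 44.65
```

Same light collar contact as with the second ring: back off slightly and release.

{"method": "drive_tool", "body": {"rows": [{"offset":[-0.2,0,-0.4],"spin":0,"jaw":30},{"offset":[0,0,0],"spin":0,"jaw":30},{"offset":[0,0,0],"spin":0,"jaw":58},{"offset":[0,0,0],"spin":0,"jaw":58},{"offset":[0,0,0],"spin":0,"jaw":58},{"offset":[0,0,-20],"spin":0,"jaw":58},{"offset":[0,0,-50],"spin":0,"jaw":58},{"offset":[0,0,-50],"spin":0,"jaw":94},{"offset":[-50,0,0],"spin":0,"jaw":94},{"offset":[-50,0,0],"spin":0,"jaw":94},{"offset":[-40,0,0],"spin":0,"jaw":94},{"offset":[0,0,0],"spin":0,"jaw":94}], "force": 12}}

```text
clock: 45.85
eef_pos: [482.8, 195.3, 303.2]
eef_rot: [3.141, -0.0, -0.291]
wrist_force: [0.4, -0.9, -0.6]
finger_gap: 92.7
```

```bash
python3 g.py | head -22; python3 st.py
```

```text
rows v, cols u from 142 137
  49  47  47  47  48  56  58  62  57  56  58  54  58  51  44  46  46  47  48  47  45 |  186 185 185 181 178 170 159 151 146 146 151 154 157 164 170 179 182 184 184 182 182
  48  48  52  47  57  58  56  56  53  53  53  54  56  57  56  52  47  47  47  49  47 |  187 185 180 170 160 143 126 116 115 125 133 138 144 149 154 164 176 182 184 184 185
  49  48  57  59  56  54  51  45  32  19  47  45  43  54  57  58  51  46  46  44  48 |  185 181 166 144 126 111 101 107 124 141 154 152 152 149 142 148 162 176 183 184 183
  48  49  57  56  56  50  45  35  48  49  47  47  50  47  45  56  59  53  44  45  48 |  185 174 146 116 100  94 114 146 173 181 183 183 182 175 154 141 148 162 176 182 183
  50  53  54  52  54  43  45  48  50  48  45  47  45  50  48  48  57  56  53  47  50 |  180 159 124 101  92 116 158 184 203 204 200 200 204 200 178 154 141 149 164 177 182
  49  56  57  51  47  42  48  46  45  37  31  32  26  50  47  46  44  58  54  44  48 |  173 141 110  95 108 159 198 205 199 191 190 188 190 194 187 178 158 146 148 164 180
  56  57  55  55  48  50  45  46  38  30
[... 1946 characters left out ...]
5 176 160 153 150 152 149 156 166 176 187 190 186 176 165 148 137 131 147 175
  50  52  50  48  48  56  57  56  55  53  53  52  53  53  55  57  58  48  50  52 924 |  188 189 185 176 162 152 152 153 151 153 152 158 158 154 150 145 138 133 140 156 178
  52 924  49  46  48  46  48  57  56  58  55  55  56  57  56  59  47  47  49  51  51 |  185 189 188 184 173 155 151 150 150 151 150 149 149 145 144 146 142 140 155 172 182
  54  47  50  50  50  48  50  47  41  42  59  58  55  45  45  47  51  51  52  51  52 |  184 189 188 188 182 163 153 147 144 148 146 146 142 139 142 145 147 156 170 182 181
[484.7 194.8 303.5] [-1.7999e+02 -6.0000e-02 -1.6700e+01] A,B 408.29 -325.9 Fe,Ft,Fz 0.6 0.0 0.4 93.8 45.9
```

```bash
python3 -c "
from h import *
print(manip.sign_off())"
```

```text
the job is handed in; nothing more can be done
None
```

All three rings are in the bore straight across from the loaded one, small hole at the bottom, then medium, then large. I handed the job in at about 46 s of the 72 s allowed.

The tool can only point down, so I tilted each ring in the fingers by pressing its edge on the bore's collar. I then lowered it along the bore axis and let it go.
- **Small ring:** it was tilted too little and stood on edge in the bore. I pushed it over with one finger from inside the bore, and it then lay flat.
- **Medium and large rings:** I tilted these to about 28–30 degrees and they slid straight home.

**Last checks:**

| Ring | Top face measured from the bore floor | Expected |
|---|---|---|
| Small | about 15–16 mm | 16 mm |
| Medium | about 31 mm | 32 mm |
| Large | about 45–50 mm, around 48 mm | 48 mm |

The medium and large rings read flat all round, and the holes showed nested through one another. The arm was clear and read no contact force at the end. I did not touch the tip box, comb, cold block or look-alikes.

**Doubts in those checks:**
- **Small ring:** only its outer part showed in the camera, because the depth image has a false horizontal surface low in the bore. Its flatness rests on that part and on the other two rings sitting right on top of it.
- **Sideways position:** the camera and robot positions for the bore disagreed by about 2 mm sideways. I corrected this by feel and never measured the rings' sideways position separately.

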